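# Load octagonal punch blanks from the revolving caddy into the V-rest

## Robot

A 7-joint arm with a two-finger parallel gripper is mounted at the origin on a cart in front of the work surface, level with it; the furniture and walls round the work are solid. World frame = base frame: x ahead of the robot, y to its left, z up, the work surface at z = 0. Lengths are in m, angles in rad, forces in N, time in s.
With the tool pointing down it reaches from about 0.35 to 0.9 m from the base axis. Payload 7.2 kg.
Tool frame: the origin (TCP) lies at the very end of the fingers, on their centre line; the grasp point (between the pads) lies 19 mm behind it; z points along the fingers, y is the direction in which the jaws open and shut (so a half turn about z gives the same grasp; the last joint's range is limited). The gripper opens to 85 mm and grips with 20 to 120 N. Pads are 22 mm wide; open, the fingers measure 114 mm over their backs; the gripper's body (76 mm by 85 mm) begins 54 mm behind the grasp point. The pads swing forward as they close: fully open they stand 13 mm farther back than shut.
Start: joints at [-1.304, 0.411, -0.013, 1.596, 0.006, 1.134, -0.082], TCP at [0.205, 0.59, 0.231] pointing down, gripper open.
Joint ranges: [-2.95, 2.95], [-0.29, 1.99], [-1.47, 1.44], [0.14, 2.54], [-1.03, 4.17], [0.13, 1.85], [-2.86, 2.86]. Speed limits (rad/s): [2.39, 2.39, 3.01, 3.01, 3.14, 3.14, 3.14].

## Interface

Orientations are given as a 3x3 rotation matrix whose columns are the frame's x, y, z axes.
In Python, from workcell import env, optics, nets gives the robot as it stands.
- The arm moves only by the tool send_rows, never from a script. Its argument "commands" is a list that holds one entry, the list of rows, each a list of 7 numbers: the opening, from 0 (shut) to 1 (fully open), then the shift along the world's x, y, z in m, then the turn, a rotation vector about the world's x, y, z in rad. In form: [[[claw, x, y, z, rx, ry, rz], ...]]. A call has 1 to 5 rows; each row is the pose to reach, as a shift and turn from the pose measured when the call began; what a row does not reach only later rows make up. A row lasts 1/10 s, in which the tool goes at most 50 mm and 8.59 degrees, less where a joint would pass 70% of its speed; a pose out of reach is approached as far as the arm can. A call with a gripper value outside its range is refused whole. The fingers move at their own pace and stop on an object; "squeeze" is the grip in N (left out, the last holds). Time passes only in rows, so rows that repeat a pose let the fingers close. It gives the time, the measured TCP pose, the force and the opening at its end, in the units of the state.
- env.read_state(): the state, without advancing time (a new reading comes with each control period).
- optics.capture(name): name is "scene" or "top"; returns a dict with "frame" (400x640x3 uint8, red, green, blue), "fx", "fy", "cx", "cy" (pixels), "R" (3x3) and "t" (3): a world point X has camera coordinates R X + t. Camera axes: x right, y down, z forward; pixel columns grow to the right and rows downward; lengths in m; the calibration is good to about 2 mm. A picture is of the moment at which its call begins. There is no depth.
- env.finish_job(): hands the job in, once; it reports no verdict.
Trained networks look in a picture, given as the dict that the camera call returned (one of the last four; its "shot" number tells which), for a name from the list of things; names that differ only in an ending like _2 or _b are one class to them, and where a whole thing is asked for, a point or a joint stands for the part that bears it (a point fixed in the world has none). Each returns a list of dicts, best first, with "score" (0 to 1); they miss things now and then, are a little off and sometimes report something else, mostly with a low value. They report only what shows in the picture. A call takes as long as a camera call. They do not tell look-alikes from the thing itself.
- nets.search_frame(picture, target): "box" ([left, top, right, bottom] in pixels, round what is visible of it).
- nets.regions_of(picture, target): "mask" (400x640 bool, what is visible of it) and "box" ([left, top, right, bottom] in pixels, round what is visible of it).
- nets.landmark_of(picture, target): "location" ([row, column] in pixels: a listed point, or the origin of a listed thing).
The state is a dict: "time": time; "joint_positions": joint angles; "joint_velocities": joint speeds; "joint_torque": joint torques, N m; "ee_pos": TCP position; "tcp_rot": TCP orientation; "wrist_force": force on the tool from outside, world axes, zero at the start; "wrist_torque": the same for the moment, N m; "finger_gap": opening from 0.0 (shut) to 1.0 (fully open).
Only numpy, scipy, OpenCV 4.12 (cv2) and the standard library are available. Lean on these libraries where they do the work, as an engineer would, in place of code of your own. Each camera call takes 0.05 s, during which the arm holds its last target. There are 200 camera calls.

## Task

Load the V-rest for filing: swing its keeper bar up out of the way, turn the covered revolving tray by its pegs to bring each bay of octagonal steel blanks out to the open front, and lay every blank there is in a V-notch pair of its own so that it lies level and about centred across both rails. When all of them are seated, swing the keeper bar fully down over them and let go; do not knock over the bottle or the bowl.

Things in the scene. Friction and masses are not known exactly. Their poses are not given: they have to be found in the camera images.
- caddy: fixed foot of the revolving caddy: dark steel disc 176 mm across, on the slate slab (25 mm high); origin at the centre of its underside. Carries a fixed clear dust cover over the tray's rear half (its +x half): radius 138 mm, top 74 mm above the origin, straight front edge at x = 0. Things under it cannot be picked. A tall metal box stands close at its right rear
- tray: round wooden tray 260 mm across, turning freely both ways about its z axis; stays where left (friction 0.05 N m). Origin on the axis at its underside; above that: cork floor 8 mm, rim 14 mm, partitions 14 mm (5 mm thick, at 45 and 135 degrees to its x), hub 34 mm (radius 20 mm). Blanks lie in the bays centred on its own -x, -y and +x; a cake of wax and a ring in the +y bay stay there
- peg1 (a point): round dark wooden finger peg, 16 mm diameter, fixed on the tray 112 mm from its axis; this point is mid-grip, 24 mm above the tray's floor; peg top 11 mm above it, grip part 10 mm down from it; on the partition at 45 degrees from the tray's x axis
- peg2 (a point): round dark wooden finger peg, 16 mm diameter, fixed on the tray 112 mm from its axis; this point is mid-grip, 24 mm above the tray's floor; peg top 11 mm above it, grip part 10 mm down from it; on the partition at 135 degrees from the tray's x axis
- peg3 (a point): round dark wooden finger peg, 16 mm diameter, fixed on the tray 112 mm from its axis; this point is mid-grip, 24 mm above the tray's floor; peg top 11 mm above it, grip part 10 mm down from it; on the partition at 225 degrees from the tray's x axis
- peg4 (a point): round dark wooden finger peg, 16 mm diameter, fixed on the tray 112 mm from its axis; this point is mid-grip, 24 mm above the tray's floor; peg top 11 mm above it, grip part 10 mm down from it; on the partition at 315 degrees from the tray's x axis
- vrest: V-rest fixed to the bench: aluminium base 10 mm thick, 125 mm along x, 214 mm along y; two steel rails 8 mm thick at x = -25 and +25 mm, tops 36 mm above the underside, each with five 90 degree V notches 38 mm apart, 20 mm wide at the mouth, 10 mm deep. Origin at the underside midway between the rails; x along a seated blank, towards the keeper's hinge; y along the rails; z up
- notch1 (a point): notch pair of the V-rest, numbered along the rest's y: where the centre of a blank lies when it is seated in both rails' notches; y = -76 mm in the rest's frame, 34.5 mm above its underside
- notch2 (a point): notch pair of the V-rest, numbered along the rest's y: where the centre of a blank lies when it is seated in both rails' notches; y = -38 mm in the rest's frame, 34.5 mm above its underside
- notch3 (a point): notch pair of the V-rest, numbered along the rest's y: where the centre of a blank lies when it is seated in both rails' notches; y = 0 mm in the rest's frame, 34.5 mm above its underside
- notch4 (a point): notch pair of the V-rest, numbered along the rest's y: where the centre of a blank lies when it is seated in both rails' notches; y = 38 mm in the rest's frame, 34.5 mm above its underside
- notch5 (a point): notch pair of the V-rest, numbered along the rest's y: where the centre of a blank lies when it is seated in both rails' notches; y = 76 mm in the rest's frame, 34.5 mm above its underside
- keeper (a joint): hinge angle of the keeper bar in rad: 0 shut, near which it starts (bar lies level across the middle of all five notch pairs, 1.5 mm above seated blanks), about 1.75 swung up and back, limit 1.8. It is stiff enough to stay where it is left (0.12 N m)
- keeper_knob (a point): centre of the black drum-shaped knob on the keeper bar, a cylinder 20 mm in diameter and 26 mm long with flat ends, lying along the hinge direction (the rest's y) on a thin stem; 66 mm from the hinge towards -x of the rest and 37 mm above the hinge when shut; moves on an arc of 76 mm radius about the hinge
- keeper_hinge (a point): middle of the keeper's hinge axis, which runs along the rest's y, at x = 60 mm, z = 46 mm in the rest's frame; opening lifts the bar and swings it towards +x of the rest
- blank1: bright steel octagonal bar, a tool blank: 12 mm across flats, 76 mm long, 65 g; origin at its centre, x along the bar (either end is alike). At the start it lies in a bay of the tray, square across the bay's radius, 56 mm from the tray's axis in the tray's -x bay. May be absent
- blank2: bright steel octagonal bar, a tool blank: 12 mm across flats, 76 mm long, 65 g; origin at its centre, x along the bar (either end is alike). At the start it lies in a bay of the tray, square across the bay's radius, 96 mm from the tray's axis in the tray's -x bay. May be absent
- blank3: bright steel octagonal bar, a tool blank: 12 mm across flats, 76 mm long, 65 g; origin at its centre, x along the bar (either end is alike). At the start it lies in a bay of the tray, square across the bay's radius, 56 mm from the tray's axis in the tray's -y bay. May be absent
- blank4: bright steel octagonal bar, a tool blank: 12 mm across flats, 76 mm long, 65 g; origin at its centre, x along the bar (either end is alike). At the start it lies in a bay of the tray, square across the bay's radius, 96 mm from the tray's axis in the tray's -y bay. May be absent
- blank5: bright steel octagonal bar, a tool blank: 12 mm across flats, 76 mm long, 65 g; origin at its centre, x along the bar (either end is alike). At the start it lies in a bay of the tray, square across the bay's radius, 78 mm from the tray's axis in the tray's +x bay. May be absent
- flux_bottle: small amber bottle with a black screw cap standing near the work, 46 mm wide, 90 mm high; origin at the centre of its underside, z up; not needed
- purple_bowl: small dark purple glazed bowl, 67 mm wide, 20 mm high; origin at the centre of its underside, z up; not needed
There are look-alikes about, which are no part of the job. Leave any yellow look-alike of the blank5 alone.

How it is judged:
On the way:
1. every blank lies level in V notches while the keeper is still up (z of blank1 in the frame of vrest between 0.032 and 0.0368 m and x of blank1 in the frame of vrest between -0.01 and 0.01 m and y of blank1 in the frame of vrest between -0.085 and 0.085 m and angle between blank1's own x axis and vertical between 1.5208 and 1.6208 rad and angle between the x axis of each of blank1, blank2, blank3, blank4, blank5 and the x axis of vrest, either way round below 0.08 rad and linear speed of each of blank1, blank2, blank3, blank4, blank5 below 0.01 m/s and z of blank2 in the frame of vrest between 0.032 and 0.0368 m and x of blank2 in the frame of vrest between -0.01 and 0.01 m and y of blank2 in the frame of vrest between -0.085 and 0.085 m and angle between blank2's own x axis and vertical between 1.5208 and 1.6208 rad and z of blank3 in the frame of vrest between 0.032 and 0.0368 m and x of blank3 in the frame of vrest between -0.01 and 0.01 m and y of blank3 in the frame of vrest between -0.085 and 0.085 m and angle between blank3's own x axis and vertical between 1.5208 and 1.6208 rad and z of blank4 in the frame of vrest between 0.032 and 0.0368 m and x of blank4 in the frame of vrest between -0.01 and 0.01 m and y of blank4 in the frame of vrest between -0.085 and 0.085 m and angle between blank4's own x axis and vertical between 1.5208 and 1.6208 rad and z of blank5 in the frame of vrest between 0.032 and 0.0368 m and x of blank5 in the frame of vrest between -0.01 and 0.01 m and y of blank5 in the frame of vrest between -0.085 and 0.085 m and angle between blank5's own x axis and vertical between 1.5208 and 1.6208 rad and value of joint keeper above 0.7 rad), for 0.2 s.
At the end, for the whole second after the job is handed in: every blank present lies at rest in a notch pair of the V-rest, its centre within 2.4 mm of the seated height and within 10 mm of the middle between the rails, level within 0.05 rad and square to the rails within 0.08 rad; the keeper bar is shut to within 0.06 rad (z of blank1 in the frame of vrest between 0.032 and 0.0368 m and x of blank1 in the frame of vrest between -0.01 and 0.01 m and y of blank1 in the frame of vrest between -0.085 and 0.085 m and angle between blank1's own x axis and vertical between 1.5208 and 1.6208 rad and angle between the x axis of each of blank1, blank2, blank3, blank4, blank5 and the x axis of vrest, either way round below 0.08 rad and linear speed of each of blank1, blank2, blank3, blank4, blank5 below 0.01 m/s and z of blank2 in the frame of vrest between 0.032 and 0.0368 m and x of blank2 in the frame of vrest between -0.01 and 0.01 m and y of blank2 in the frame of vrest between -0.085 and 0.085 m and angle between blank2's own x axis and vertical between 1.5208 and 1.6208 rad and z of blank3 in the frame of vrest between 0.032 and 0.0368 m and x of blank3 in the frame of vrest between -0.01 and 0.01 m and y of blank3 in the frame of vrest between -0.085 and 0.085 m and angle between blank3's own x axis and vertical between 1.5208 and 1.6208 rad and z of blank4 in the frame of vrest between 0.032 and 0.0368 m and x of blank4 in the frame of vrest between -0.01 and 0.01 m and y of blank4 in the frame of vrest between -0.085 and 0.085 m and angle between blank4's own x axis and vertical between 1.5208 and 1.6208 rad and z of blank5 in the frame of vrest between 0.032 and 0.0368 m and x of blank5 in the frame of vrest between -0.01 and 0.01 m and y of blank5 in the frame of vrest between -0.085 and 0.085 m and angle between blank5's own x axis and vertical between 1.5208 and 1.6208 rad and value of joint keeper below 0.06 rad); the robot touches nothing.
It fails at once if the bottle or the bowl is knocked over (angle between any of flux_bottle, purple_bowl's own z axis and vertical above 0.8 rad).
Of blank1, blank2, blank3, blank4, blank5 only 4 to 5 are there at a start; the rules pass over those that are not, and their reading is None.
At some moment in a run one of blank1, blank2, blank3, blank4, blank5 may be knocked a few centimetres aside while the robot is not near it.
Once in a run the grip may slacken for a moment while it holds something.
It also fails if it takes over 210 s, if anything falls off the work surface, if the arm or the gripper's body presses on something with over 40 N, if the wrist force passes 120 N, or if a joint passes its speed limit or range.

## Working session

There is one attempt and no reset: what is moved stays moved. The work goes in short steps, Python scripts to look and compute and a tool call to move; the robot and the scene stay as the last step left them, time stands still between calls to the robot, and variables do not carry over. Pictures are saved under pics/ and viewed, about 12 in all and at most 16, crops included, and the job is handed in when it is done.

Besides the shell and the picture viewer there is one more tool, called after ">>>" as name(argument=value, ...), one argument or row to a line, values as JSON. send_rows: Moves the arm, as the interface text tells. Its arguments: {"type":"object","properties":{"commands":{"type":"array","items":{"type":"array","items":{"type":"array","items":{"type":"number"}}}},"squeeze":{"type":"number"}},"required":["commands"]}

```bash
ls; mkdir -p pics; cat > h.py <<'E'
import numpy as np, cv2
from workcell import env, optics, nets
def P(c): return np.array(c["R"]),np.array(c["t"])
def ray(c,rc):
    R,t=P(c); d=np.array([(rc[1]-c["cx"])/c["fx"],(rc[0]-c["cy"])/c["fy"],1.]); return -R.T@t,R.T@d
def atz(c,rc,z):
    o,d=ray(c,rc); return o+d*(z-o[2])/d[2]
def tri(c1,p1,c2,p2):
    o1,d1=ray(c1,p1);o2,d2=ray(c2,p2)
    d1=d1/np.linalg.norm(d1);d2=d2/np.linalg.norm(d2)
    s=np.linalg.lstsq(np.c_[d1,-d2],o2-o1,rcond=None)[0]
    a=o1+d1*s[0];b=o2+d2*s[1]; return (a+b)/2,np.linalg.norm(a-b)
def proj(c,X):
    R,t=P(c); q=R@np.asarray(X)+t; return np.array([c["fy"]*q[1]/q[2]+c["cy"],c["fx"]*q[0]/q[2]+c["cx"]])
def save(c,n,box=None,k=1):
    f=c["frame"][:,:,::-1]
    if box: f=f[box[1]:box[3],box[0]:box[2]]
    cv2.imwrite("pics/"+n,cv2.resize(f,None,fx=k,fy=k,interpolation=cv2.INTER_CUBIC))
np.set_printoptions(precision=4,suppress=True)
E
python3 - <<'E'
from h import *
s=optics.capture("scene");t=optics.capture("top")
save(s,"s0.png");save(t,"t0.png")
for c in(s,t): R,tt=P(c);print(-R.T@tt,R[2],c["fx"])
for n in ["caddy","tray","peg1","vrest","notch1","notch2","notch3","notch4","notch5","keeper_knob","keeper_hinge","blank1","flux_bottle","purple_bowl"]:
    a=nets.landmark_of(s,n);b=nets.landmark_of(t,n)
    f=lambda L:[(np.round(x["location"],1).tolist(),round(x["score"],2)) for x in L[:6]]
    print(n,"S",f(a),"T",f(b))
    if a and b: print("   ",*tri(s,a[0]["location"],t,b[0]["location"]))
print(env.read_state())
E
```

```text
pics
[-0.0262  0.4731  0.5731] [ 0.6796 -0.4464 -0.5821] 408.24623792280255
[0.447  0.0861 0.9453] [ 0.1348  0.0212 -0.9906] 377.0624543736008
caddy S [([249.7, 247.6], 0.75)] T [([184.0, 362.2], 0.66)]
    [ 0.6802  0.0878 -0.1375] 0.21850431236548
tray S [([188.3, 332.2], 0.7), ([199.5, 355.5], 0.6)] T [([183.9, 358.7], 0.61)]
    [0.6108 0.0079 0.0405] 0.004514066113941662
peg1 S [([199.3, 358.5], 0.92), ([164.5, 375.4], 0.68), ([190.7, 288.2], 0.57)] T [([227.2, 360.2], 0.96), ([174.0, 314.0], 0.69), ([242.8, 256.3], 0.64), ([226.6, 250.0], 0.62), ([184.1, 411.0], 0.6)]
    [0.5061 0.0103 0.0721] 0.0037141407327308334
vrest S [([270.2, 258.1], 0.98)] T [([227.2, 256.5], 0.63)]
    [0.5042 0.2591 0.0043] 0.0064937024282341925
notch1 S [([259.8, 255.4], 0.94), ([247.2, 247.1], 0.7), ([268.5, 266.6], 0.68), ([238.5, 237.7], 0.61), ([281.7, 275.7], 0.55)] T [([225.8, 257.8], 0.88), ([242.6, 258.9], 0.84), ([195.7, 253.0], 0.66), ([210.6, 252.7], 0.62), ([259.0, 258.8], 0.62)]
    [0.5087 0.2558 0.0258] 0.0021719973652210324
notch2 S [([259.8, 255.4], 0.94), ([247.2, 247.1], 0.7), ([2
[... 1707 characters left out ...]
96), ([200.0, 318.1], 0.42)] T [([257.7, 338.7], 0.95)]
    [0.4318 0.0541 0.0169] 0.005680925418379566
{'time': 1.5, 'joint_positions': array([-1.3042,  0.4111, -0.0127,  1.5962,  0.0056,  1.1343, -0.0822]), 'joint_velocities': array([ 0.0012,  0.0018, -0.0018, -0.0016,  0.001 , -0.0002,  0.0016]), 'joint_torque': array([  0.0002, -60.0398,   0.6813, -29.9742,   0.014 ,   0.0017,
        -0.    ]), 'ee_pos': array([0.2054, 0.5903, 0.2313]), 'tcp_rot': array([[-0.9445,  0.3285,  0.    ],
       [ 0.3285,  0.9445,  0.0001],
       [ 0.    ,  0.0001, -1.    ]]), 'wrist_force': array([0.161 , 0.9624, 0.2408]), 'wrist_torque': array([-0.0002, -0.0943, -0.0301]), 'finger_gap': 0.9981697272934115}
```

```bash
python3 -c "
import cv2
a=cv2.imread('pics/s0.png');b=cv2.imread('pics/t0.png')
cv2.imwrite('pics/a1.png',cv2.resize(a[110:320,190:460],None,fx=2.9,fy=2.8,interpolation=2))
cv2.imwrite('pics/a2.png',cv2.resize(b[110:310,180:450],None,fx=2.9,fy=2.9,interpolation=2))"
```

```text
(no output)
```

View pics/a1.png

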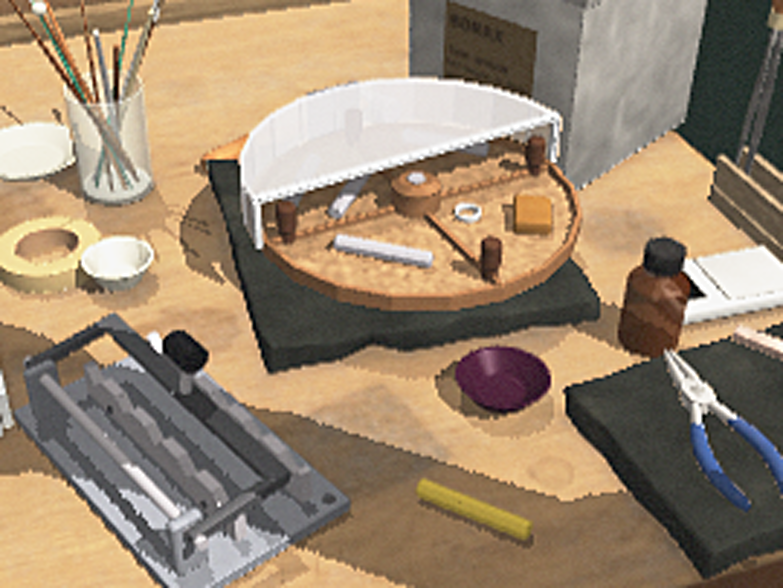

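View pics/a2.png

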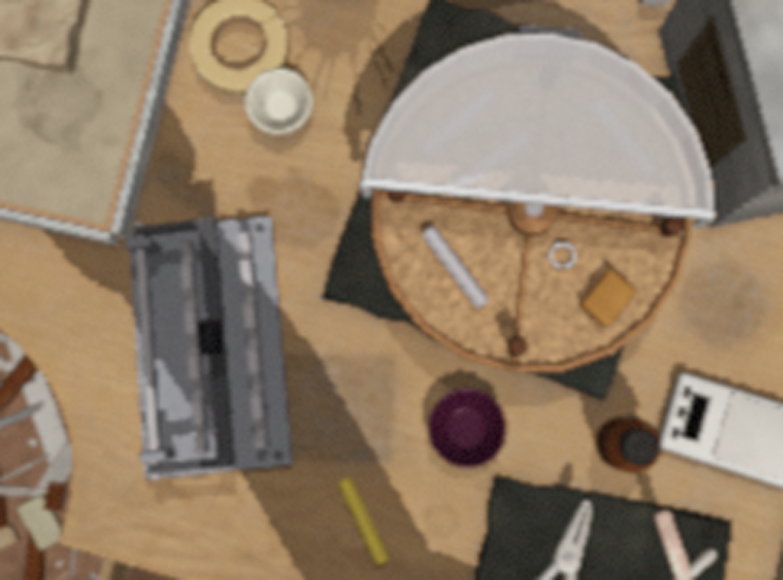

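The wide view shows the following (pixels in the enlarged crops).
- The V-rest is at left, with its hinge towards world +y.
- The tray has a partition pointing straight forward. Wax and ring are in the front-right bay (+y), so the front-left bay is +x and holds the one steel blank5 at top crop (455,265).
- The yellow rod at top crop (363,520) lies on the bench and is a look-alike, so I'll leave it.
- Other blanks show faintly under the cover.

```bash
python3 - <<'E'
from h import *
a=cv2.imread('pics/s0.png');b=cv2.imread('pics/t0.png')
cv2.imwrite('pics/m.png',np.hstack([a[:,:400],b[:,:400]]))
s=optics.capture("scene");t=optics.capture("top")
L=lambda c,n,k:sorted([x["location"] for x in nets.landmark_of(c,n)][:k],key=lambda p:p[0])
S=L(s,"notch1",5);T=L(t,"notch1",5)
N=[]
for p,q in zip(S,T): X,e=tri(s,p,t,q);N.append(X);print("notch",X,e,"T@z",atz(t,q,.0345),"S@z",atz(s,p,.0345))
pegs=[x["location"] for x in nets.landmark_of(s,"peg1")][:3];pt=[x["location"] for x in nets.landmark_of(t,"peg1")]
for p in pegs:
    r=min(((tri(s,p,t,q),q) for q in pt),key=lambda z:z[0][1]+abs(z[0][0][2]-.072));print("peg",r, atz(t,r[1],.072))
for n in ("vrest","blank1","tray"):
  for c,nm in((s,"S"),(t,"T")):
    for r in nets.regions_of(c,n)[:5]:
        m=r["mask"].astype(np.uint8)
        pts=cv2.findNonZero(m)
        (cx,cy),(w,h),an=cv2.minAreaRect(pts);box=cv2.boxPoints(((cx,cy),(w,h),an))
        print(n,nm,round(r["score"],2),m.sum(),"c",round(cx),round(cy))
        if nm=="T":
            z={"vrest":.01,"blank1":.054,"tray":.054}[n]
            print(np.array([atz(c,(y,x),z)[:2] for x,y in box]).round(4).tolist(), atz(c,(cy,cx),z))
E
```

```text
notch [0.5783 0.2674 0.036 ] 0.0023917876510830193 T@z [0.5779 0.2666 0.0345] S@z [0.5809 0.2678 0.0345]
notch [0.5361 0.2656 0.0376] 0.0038784622886498987 T@z [0.5353 0.2645 0.0345] S@z [0.5408 0.2659 0.0345]
notch [0.4717 0.2594 0.0588] 0.023273120263671693 T@z [0.4663 0.2537 0.0345] S@z [0.5035 0.2587 0.0345]
notch [0.4331 0.2602 0.0647] 0.020974232132317194 T@z [0.4269 0.2568 0.0345] S@z [0.4677 0.2562 0.0345]
peg ((array([0.6283, 0.1148, 0.0602]), np.float64(0.0052128973531572545)), [174.7, 314.5]) [0.6274 0.1165 0.072 ]
peg ((array([0.499 , 0.0179, 0.0759]), np.float64(0.009344695038921533)), [230.9, 358.0]) [0.4963 0.0139 0.072 ]
peg ((array([ 0.5932, -0.1068,  0.0747]), np.float64(0.01436347104328672)), [187.8, 407.7]) [ 0.5985 -0.102   0.072 ]
vrest S 0.58 6281 c 249 270
vrest T 0.98 4472 c 252 229
[[0.6101, 0.3488], [0.6192, 0.2148], [0.396, 0.1958], [0.3868, 0.3254]] [0.5012 0.271  0.01  ]
vrest T 0.67 5548 c 368 150
[[0.6369, 0.1459], [0.802, 0.1337], [0.7732, -0.1789], [0.6104, -0.1598]] [ 0.7046 -0.0155  0.01  ]
blank1 S 0.81 301 c 354 292
blank1 S 0.55 177 c 322 199
blank1 S 0.5 89 c 310 179
blank1 T 0.51 208 c 337 201
[[0.5939, 0.0905], [0.6037, 0.0762], [0.5398, 0.0332], [0.5301, 0.0474]] [0.5667 0.0617 0.054 ]
blank1 T 0.16 4764 c 362 208
[[0.492, 0.1405], [0.6328, 0.1302], [0.6105, -0.1339], [0.4716, -0.1183]] [0.5509 0.0041 0.054 ]
tray S 0.57 4475 c 336 195
tray S 0.4 3011 c 325 159
tray T 0.75 4715 c 361 208
[[0.4929, 0.1411], [0.6334, 0.1301], [0.61, -0.132], [0.4713, -0.1158]] [0.5511 0.0053 0.054 ]
```

View pics/m.png

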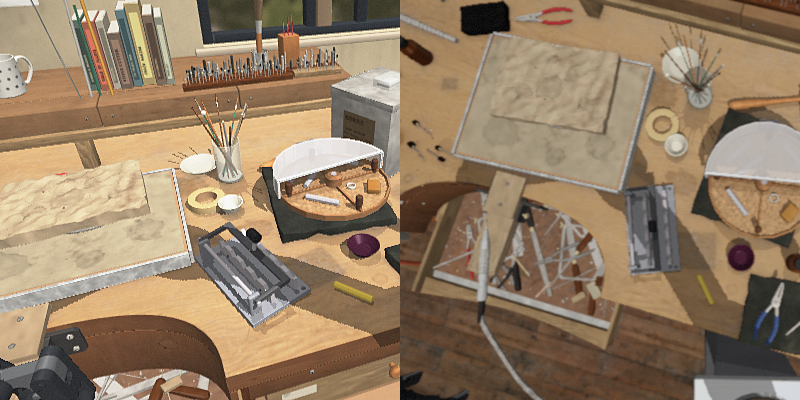

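The left side shows a low tray/drawer and a sheet, with nothing tall where the keeper swings back. Next I'll overlay a wireframe model on both views to check the rest and tray poses.

```bash
cat >> h.py <<'E'
def fr(o,yaw): c,s=np.cos(yaw),np.sin(yaw); R=np.array([[c,-s,0],[s,c,0],[0,0,1]]); return lambda p:R@np.array(p,float)+np.array(o,float)
def over(c,box,k,lines,pts):
    f=cv2.resize(c["frame"][box[1]:box[3],box[0]:box[2],::-1],None,fx=k,fy=k,interpolation=cv2.INTER_CUBIC)
    q=lambda X:tuple(int(round(v)) for v in ((proj(c,X)[::-1]+.5-np.array(box[:2]))*k))
    for L,col in lines: cv2.polylines(f,[np.array([q(X) for X in L])],False,col,1,cv2.LINE_AA)
    for X,col in pts: cv2.circle(f,q(X),3,col,1,cv2.LINE_AA)
    return f
def restmodel(o,yaw,key=0.):
    w=fr(o,yaw); B=lambda z:[w((x,y,z)) for x,y in((-.0625,-.107),(.0625,-.107),(.0625,.107),(-.0625,.107),(-.0625,-.107))]
    lines=[(B(0),(0,255,0)),(B(.01),(0,255,0))]
    for x in(-.025,.025):
        L=[w((x,-.1,.036))]
        for i in range(5):
            y=-.076+.038*i; L+=[w((x,y-.01,.036)),w((x,y,.026)),w((x,y+.01,.036))]
        lines.append((L+[w((x,.1,.036))],(0,0,255)))
    c,s=np.cos(key),np.sin(key); kx,kz=-.066,.037
    K=w((.06+c*kx+s*kz,0,.046-s*kx+c*kz))
    return lines,[(K,(255,255,0)),(w((.06,-.1,.046)),(255,0,255)),(w((.06,.1,.046)),(255,0,255))]
def traymodel(o,yaw):
    w=fr(o,yaw); C=lambda r,z:[w((r*np.cos(a),r*np.sin(a),z)) for a in np.linspace(0,6.283,60)]
    lines=[(C(.13,.014),(0,255,0)),(C(.02,.034),(0,0,255))]
    pts=[(w((.112*np.cos(a),.112*np.sin(a),z)),(255,255,0)) for a in np.deg2rad([45,135,225,315]) for z in(.032,.043)]
    return lines,pts
E
python3 - <<'E'
from h import *
s=optics.capture("scene");t=optics.capture("top")
l1,p1=restmodel((.503,.262,0),1.571+.085)
l2,p2=traymodel((.612,.0075,.04),np.pi+.13-np.pi/4)
# tray yaw: peg1 (45deg) points to front
a=over(s,(190,110,440,320),2.8,l1+l2,p1+p2);b=over(t,(215,110,435,300),3,l1+l2,p1+p2)
cv2.imwrite("pics/o1.png",a);cv2.imwrite("pics/o2.png",b)
E
```

```text
(no output)
```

View pics/o1.png

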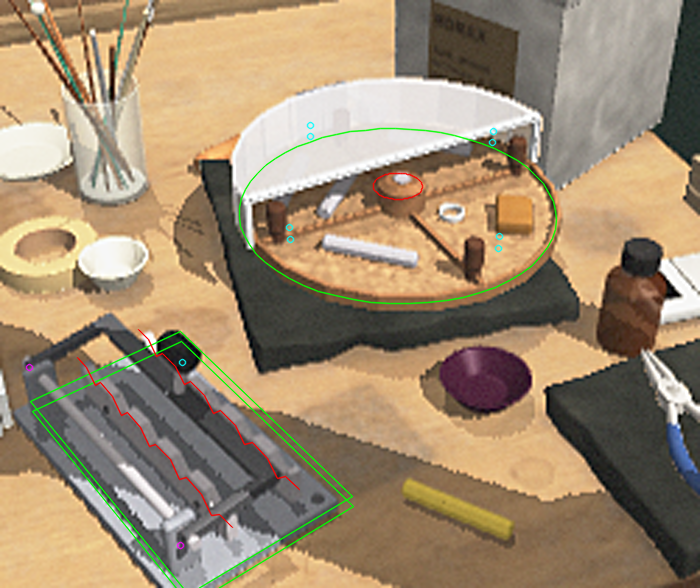

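View pics/o2.png

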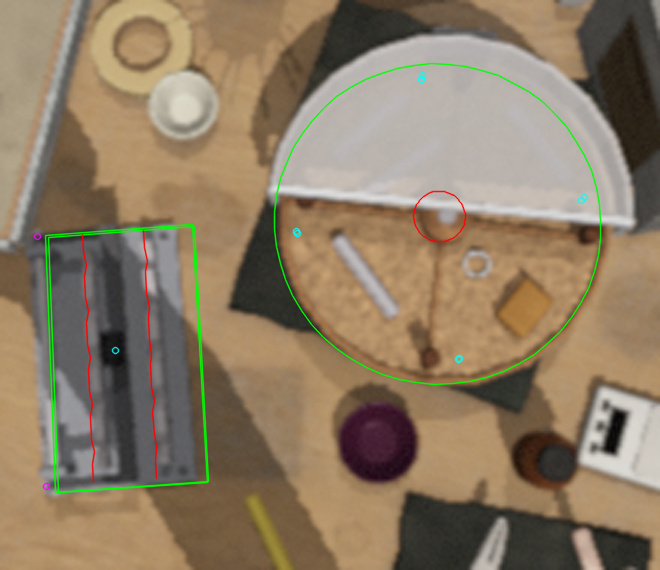

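```bash
cat > fit.py <<'E'
from h import *
from scipy.optimize import minimize
s=optics.capture("scene");t=optics.capture("top")
def gm(c):
    g=cv2.cvtColor(cv2.GaussianBlur(c["frame"],(0,0),.8),cv2.COLOR_RGB2GRAY).astype(np.float32)
    m=np.hypot(cv2.Sobel(g,5,1,0),cv2.Sobel(g,5,0,1)); return cv2.GaussianBlur(np.minimum(m,150),(0,0),1.0)
G=[(s,gm(s)),(t,gm(t))]
def score(lines):
    tot=0
    for c,g in G:
        for L in lines:
            P3=np.concatenate([np.linspace(a,b,40) for a,b in zip(L[:-1],L[1:])])
            q=np.array([proj(c,X) for X in P3]).astype(np.float32)
            tot+=cv2.remap(g,q[:,1][None],q[:,0][None],1).mean()
    return tot
def rest(p):
    l,_=restmodel((p[0],p[1],0),1.571+p[2]); w=fr((p[0],p[1],0),1.571+p[2])
    return [x for x,_ in l[1:]]
best=[]
for y in np.arange(.255,.281,.0025):
  for x in np.arange(.494,.513,.0025):
    for a in (.05,.07,.09,.11): best.append((score(rest((x,y,a))),x,y,a))
best.sort(reverse=True)
for b in best[:4]: print(np.round(b,4))
r=minimize(lambda p:-score(rest(p)),best[0][1:],method="Nelder-Mead",options=dict(initial_simplex=[np.array(best[0][1:])+d for d in ([0,0,0],[.003,0,0],[0,.003,0],[0,0,.02])]));print(r.x,r.fun)
def tray(p):
    A=np.radians(np.linspace(110,240,30)); C=lambda rr,z,A:[np.array([p[0]+rr*np.cos(a),p[1]+rr*np.sin(a),z]) for a in A]
    return [C(.13,p[2]+.014,A)]
best=[(score(tray((x,y,z))),x,y,z) for x in np.arange(.6,.63,.0025) for y in np.arange(-.005,.02,.0025) for z in(.036,.04,.044)]
best.sort(reverse=True)
for b in best[:4]: print(np.round(b,4))
r2=minimize(lambda p:-score(tray(p)),best[0][1:],method="Nelder-Mead",options=dict(initial_simplex=[np.array(best[0][1:])+d for d in ([0,0,0],[.003,0,0],[0,.003,0],[0,0,.003])]));print(r2.x)
l1,p1=restmodel((r.x[0],r.x[1],0),1.571+r.x[2]);l2,p2=traymodel(r2.x,np.radians(127.5))
a=over(s,(190,110,410,320),2.8,l1+l2,p1+p2);b=over(t,(215,110,435,320),2.8,l1+l2,p1+p2)
cv2.imwrite("pics/o3.png",cv2.resize(np.hstack([a[:,:],b]),None,fx=.8,fy=1 if 0 else .8))
E
python3 fit.py
```

```text
[442.3213   0.5065   0.255    0.11  ]
[440.1844   0.504    0.255    0.11  ]
[439.3073   0.504    0.28     0.11  ]
[436.8352   0.5015   0.28     0.11  ]
[0.506  0.2546 0.1214] -444.78704833984375
[206.5142   0.62     0.005    0.04  ]
[205.2888   0.62     0.0025   0.04  ]
[198.605    0.6175   0.0075   0.044 ]
[197.9074   0.6175   0.005    0.044 ]
[0.6201 0.0043 0.0404]
```

```bash
python3 - <<'E'
from h import *
s=optics.capture("scene");t=optics.capture("top")
def crop(c,b,k):
    f=cv2.resize(c["frame"][b[1]:b[3],b[0]:b[2],::-1],None,fx=k,fy=k,interpolation=cv2.INTER_CUBIC)
    f=cv2.convertScaleAbs(f,alpha=1.3,beta=10)
    for x in range(b[0]-b[0]%10+10,b[2],10): cv2.line(f,((x-b[0])*k,0),((x-b[0])*k,8),(0,0,255),1);cv2.putText(f,str(x),((x-b[0])*k-10,18),0,.35,(0,0,255))
    for y in range(b[1]-b[1]%10+10,b[3],10): cv2.line(f,(0,(y-b[1])*k),(8,(y-b[1])*k),(0,0,255),1);cv2.putText(f,str(y),(9,(y-b[1])*k+4),0,.35,(0,0,255))
    return f
a=crop(s,(190,218,320,328),3);b=crop(t,(220,178,285,278),6)
h=np.zeros((600,800,3),np.uint8);h[:a.shape[0],:a.shape[1]]=a;h[:600,395:395+390]=b
cv2.imwrite("pics/c4.png",h)
for x in (s,t): print([ (r["location"],round(r["score"],2)) for r in nets.landmark_of(x,"keeper_knob")[:2]])
E
```

```text
[([233.9, 253.6], 0.75)]
[([225.9, 251.8], 0.95), ([226.3, 257.4], 0.27)]
```

View pics/c4.png

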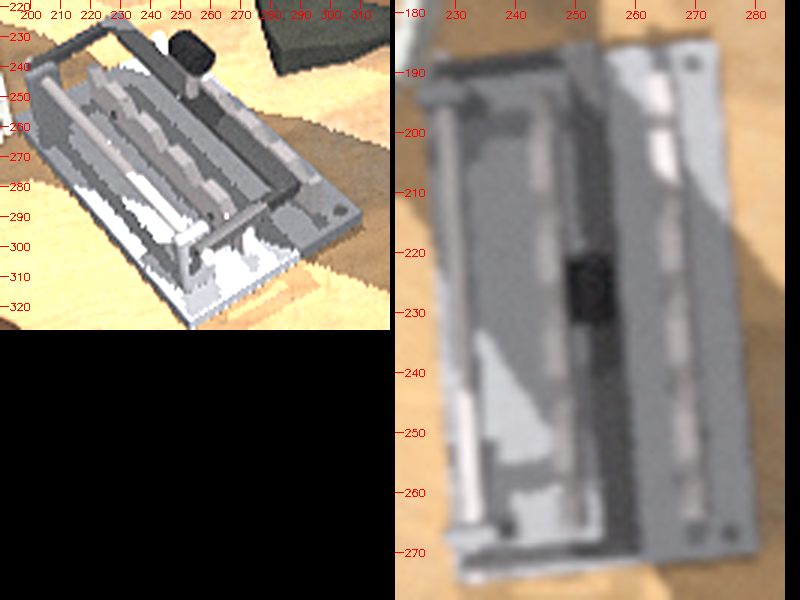

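View pics/o3.png

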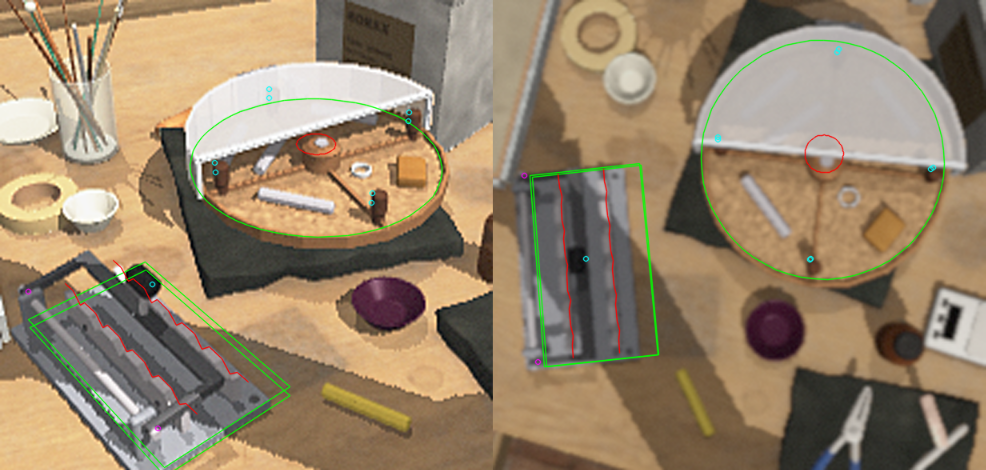

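```bash
cat > a.py <<'E'
from h import *
from scipy.optimize import least_squares
s=optics.capture("scene");t=optics.capture("top")
for z,p in [(.01,(185,273.3)),(.01,(270,280)),(.01,(275.2,230.8)),(.036,(191.3,263.7)),(.036,(263.3,269.7)),(.036,(196.3,244.2)),(.036,(264.7,249.5)),(.083,(226,252.5))]: print(z,atz(t,p,z)[:2])
for z,p in [(.01,(288.7,310.7)),(.005,(326.3,254)),(.083,(235.7,253.3))]: print("S",z,atz(s,p,z)[:2])
print(tri(s,(235.7,253.3),t,(226,252.5)))
def pt(c,p,l,w=1):return (c,p,l,w)
obs=[(t,(185,273.3),(-.0625,-.107,.01)),(t,(270,280),(-.0625,.107,.01)),(t,(275.2,230.8),(.0625,.107,.01)),(s,(288.7,310.7),(-.0625,.107,.01)),(s,(326.3,254),(.0625,.107,.0)),(t,(226,252.5),(-.006,0,.083)),(s,(235.7,253.3),(-.006,0,.083))]
def f(p): w=fr((p[0],p[1],p[3]),1.571+p[2]); return np.concatenate([proj(c,w(l))-q for c,q,l in obs])
r=least_squares(f,[.503,.262,.085,0],loss="soft_l1");print(r.x);print(f(r.x).reshape(-1,2).round(1))
l1,p1=restmodel((*r.x[:2],0),1.571+r.x[2]);l2,p2=traymodel((.614,.0045,.04),np.radians(127.5))
a=over(s,(190,140,320,330),3,l1+l2,p1+p2);b=over(t,(215,178,340,298),3.2,l1+l2,p1+p2)
h=np.zeros((600,800,3),np.uint8);h[:a.shape[0],:a.shape[1]]=a;h[:b.shape[0],395:395+b.shape[1]]=b
cv2.imwrite("pics/c5.png",h)
E
python3 a.py
```

```text
0.01 [0.6126 0.2223]
0.01 [0.4017 0.1993]
0.01 [0.3873 0.3197]
0.036 [0.5921 0.2416]
0.036 [0.4183 0.2212]
0.036 [0.5791 0.289 ]
0.036 [0.4143 0.2695]
0.083 [0.5037 0.2565]
S 0.01 [0.4022 0.2005]
S 0.005 [0.3891 0.3217]
S 0.083 [0.5122 0.254 ]
(array([0.5038, 0.2562, 0.0898]), np.float64(0.002309305222499858))
[0.502  0.2674 0.0797 0.003 ]
[[-0.6  3.3]
 [ 0.6  0.9]
 [-1.2 -0.9]
 [-1.4  2.4]
 [ 0.1  0. ]
 [ 0.4 -2.4]
 [ 3.1 -1.5]]
```

View pics/c5.png

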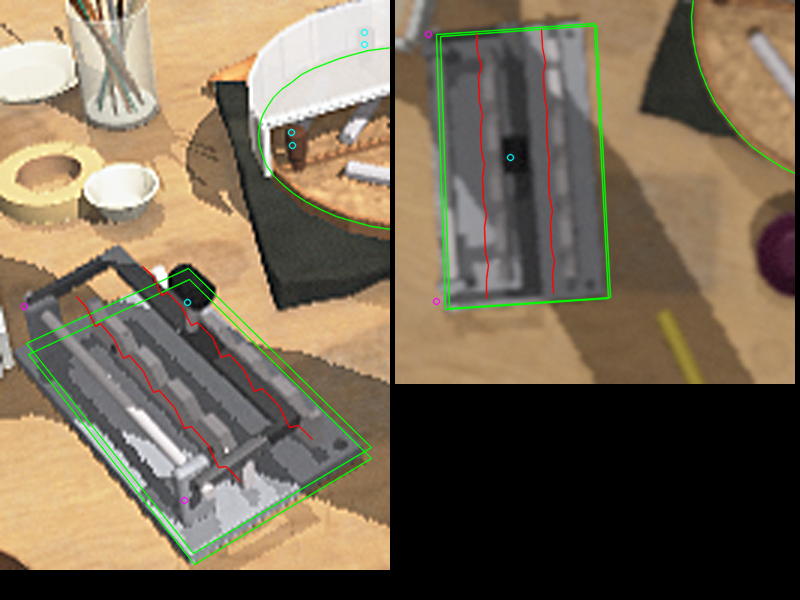

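The rest pose now agrees with the rails and base edges in both views: origin ≈ (0.502, 0.2565), yaw 0.11, with the base not centred on the rails. The knob triangulates to (0.504, 0.256, 0.090), which fits a keeper about 0.1 rad open. I'll move to the knob with the jaws along the hinge.

>>> send_rows(
  commands=[
    [[0.5,0.033,-0.037,0,0,0,-0.14],[0.5,0.066,-0.074,0,0,0,-0.28],[0.5,0.1,-0.111,0,0,0,-0.42],[0.5,0.133,-0.148,0,0,0,-0.56],[0.5,0.166,-0.185,0,0,0,-0.7]],
  ],
  squeeze=30,
)

```text
time: 3.1
ee_pos: [0.3725, 0.4037, 0.2316]
tcp_rot: [[-0.506, 0.863, 0.0], [0.863, 0.506, 0.001], [0.0, 0.001, -1.0]]
wrist_force: [1.3, 0.4, 0.5]
finger_gap: 0.5
```

>>> send_rows(
  commands=[
    [[0.5,0.033,-0.037,-0.02,0,0,-0.14],[0.5,0.066,-0.074,-0.04,0,0,-0.28],[0.5,0.1,-0.111,-0.06,0,0,-0.42],[0.5,0.13,-0.14,-0.08,0,0,-0.43],[0.5,0.13,-0.14,-0.08,0,0,-0.43]],
  ],
)

```text
time: 3.6
ee_pos: [0.5053, 0.2576, 0.1498]
tcp_rot: [[-0.093, 0.996, 0.0], [0.996, 0.093, -0.004], [-0.004, 0.0, -1.0]]
wrist_force: [0.6, -0.8, 0.1]
finger_gap: 0.504
```

```bash
cat > st.py <<'E'
from h import *
s=env.read_state();r=s["tcp_rot"];print(s["time"],s["ee_pos"],"jaw deg",np.degrees(np.arctan2(r[1,1],r[0,1])),"tilt",r[:,2],"F",s["wrist_force"],"gap",s["finger_gap"],"q",s["joint_positions"])
E
python3 st.py
```

```text
3.6 [0.5053 0.2576 0.1498] jaw deg 5.316525995353857 tilt [ 0.0004 -0.0036 -1.    ] F [ 0.6344 -0.7989  0.1246] gap 0.5037039786348891 q [-0.8229  0.4088  0.3444  1.8464 -0.1658  0.9161 -0.3104]
```

>>> send_rows(
  commands=[
    [[0.5,-0.001,-0.001,-0.035,0,0,0.015],[0.5,-0.001,-0.001,-0.071,0,0,0.015],[0.5,-0.001,-0.001,-0.071,0,0,0.015],[0.3,-0.001,-0.001,-0.071,0,0,0.015],[0.1,-0.001,-0.001,-0.071,0,0,0.015]],
  ],
)

```text
time: 4.1
ee_pos: [0.5046, 0.2575, 0.0802]
tcp_rot: [[-0.108, 0.994, 0.001], [0.994, 0.108, -0.003], [-0.003, 0.001, -1.0]]
wrist_force: [-0.1, 0.6, -5.5]
finger_gap: 0.294
```

>>> send_rows(
  commands=[
    [[0.1,0,0,0,0,0,0],[0.1,0,0,0,0,0,0],[0.1,0,0,0,0,0,0]],
  ],
)

```text
time: 4.4
ee_pos: [0.5046, 0.258, 0.081]
tcp_rot: [[-0.109, 0.994, 0.002], [0.994, 0.109, -0.002], [-0.002, 0.002, -1.0]]
wrist_force: [-1.4, 1.5, -3.3]
finger_gap: 0.292
```

>>> send_rows(
  commands=[
    [[0.1,-0.0008,0.007,0.009,0,0,0],[0.1,-0.0017,0.0155,0.0165,0,0,0],[0.1,-0.0028,0.025,0.0226,0,0,0],[0.1,-0.004,0.035,0.0275,0,0,0],[0.1,-0.005,0.046,0.0306,0,0,0]],
  ],
)

```text
time: 4.9
ee_pos: [0.4993, 0.3037, 0.112]
tcp_rot: [[-0.108, 0.994, 0.001], [0.994, 0.108, -0.003], [-0.003, 0.001, -1.0]]
wrist_force: [0.6, -3.5, -8.3]
finger_gap: 0.295
```

>>> send_rows(
  commands=[
    [[0.1,-0.0012,0.011,0.0015,0,0,0],[0.1,-0.0025,0.0225,0.0014,0,0,0],[0.1,-0.0037,0.0336,-0.0005,0,0,0],[0.1,-0.005,0.0443,-0.004,0,0,0],[0.1,-0.006,0.054,-0.009,0,0,0]],
  ],
)

```text
time: 5.4
ee_pos: [0.4931, 0.3594, 0.1043]
tcp_rot: [[-0.109, 0.994, 0.001], [0.994, 0.109, -0.002], [-0.002, 0.001, -1.0]]
wrist_force: [-3.1, -3.5, 3.5]
finger_gap: 0.296
```

>>> send_rows(
  commands=[
    [[0.1,-0.0007,0.0065,-0.004,0,0,0],[0.1,-0.0007,0.0065,-0.004,0,0,0],[0.5,-0.0007,0.0065,-0.004,0,0,0],[0.5,-0.0007,0.0065,-0.004,0,0,0]],
  ],
)

```text
time: 5.8
ee_pos: [0.4929, 0.3672, 0.1013]
tcp_rot: [[-0.109, 0.994, 0.003], [0.994, 0.109, 0.0], [0.0, 0.003, -1.0]]
wrist_force: [-0.2, -0.4, 0.3]
finger_gap: 0.497
```

>>> send_rows(
  commands=[
    [[0.5,0,0,0.04,0,0,0],[0.5,0,0,0.08,0,0,0],[0.5,0.015,-0.04,0.08,0,0,0.08],[0.4,0.03,-0.08,0.08,0,0,0.16],[0.4,0.04,-0.12,0.08,0,0,0.24]],
  ],
)

```text
time: 6.3
ee_pos: [0.5343, 0.2465, 0.1827]
tcp_rot: [[-0.346, 0.938, 0.006], [0.938, 0.346, 0.003], [0.001, 0.007, -1.0]]
wrist_force: [0.4, -0.3, 0.7]
finger_gap: 0.399
```

```bash
cat > b5.py <<'E'
from h import *
s=optics.capture("scene");t=optics.capture("top")
K=[nets.landmark_of(c,"keeper_knob") for c in(s,t)]
print([k[:2] for k in K])
if K[0] and K[1]: print("knob",tri(s,K[0][0]["location"],t,K[1][0]["location"]))
for c,n in((s,"S"),(t,"T")):
    for r in nets.regions_of(c,"blank1")[:5]:
        m=r["mask"].astype(np.uint8);pts=cv2.findNonZero(m).reshape(-1,2).astype(np.float32)
        W=np.array([atz(c,(y,x),.054)[:2] for x,y in pts]);mu=W.mean(0);u,v=np.linalg.eigh(np.cov((W-mu).T));d=v[:,1]
        e=(W-mu)@d
        print(n,round(r["score"],2),len(pts),"cen",mu,"mid",mu+d*(e.max()+e.min())/2,"len",e.max()-e.min(),"ang",np.degrees(np.arctan2(d[1],d[0]))%180,"pix",pts.mean(0))
cv2.imwrite("pics/b5.png",np.hstack([cv2.resize(s["frame"][110:330,190:410,::-1],(400,400),interpolation=2),cv2.resize(t["frame"][110:330,200:420,::-1],(400,400),interpolation=2)]))
E
python3 st.py; python3 b5.py
```

```text
6.3 [0.5343 0.2465 0.1827] jaw deg 20.220401839988853 tilt [ 0.0057  0.0032 -1.    ] F [ 0.3806 -0.3344  0.6634] gap 0.3989961902598038 q [-0.7492  0.3978  0.3101  1.7667 -0.142   0.9922 -0.0318]
[[{'location': [252.3, 202.0], 'score': 0.78}], []]
S 0.7 282 cen [0.3252 0.1668] mid [0.3252 0.1668] len 0.07149725112353719 ang 26.78249110608209 pix [352.9043 291.4787]
S 0.68 192 cen [0.5725 0.0632] mid [0.572  0.0628] len 0.07783134204922838 ang 35.53656810385098 pix [320.8906 199.1458]
S 0.39 68 cen [0.6543 0.0394] mid [0.6535 0.0403] len 0.05893163830332676 ang 126.67789882181155 pix [309.6912 179.0147]
T 0.72 150 cen [0.3587 0.133 ] mid [0.3604 0.1339] len 0.06817063217966121 ang 27.500133223925445 pix [305.74 290.24]
T 0.52 1846 cen [0.4873 0.2292] mid [0.5027 0.2293] len 0.20401157113434165 ang 0.19350633786658022 pix [266.1257 234.1083]
T 0.49 131 cen [0.5683 0.0643] mid [0.5665 0.0629] len 0.06983766594048348 ang 38.081166295101724 pix [336.2366 200.8092]
```

View pics/b5.png

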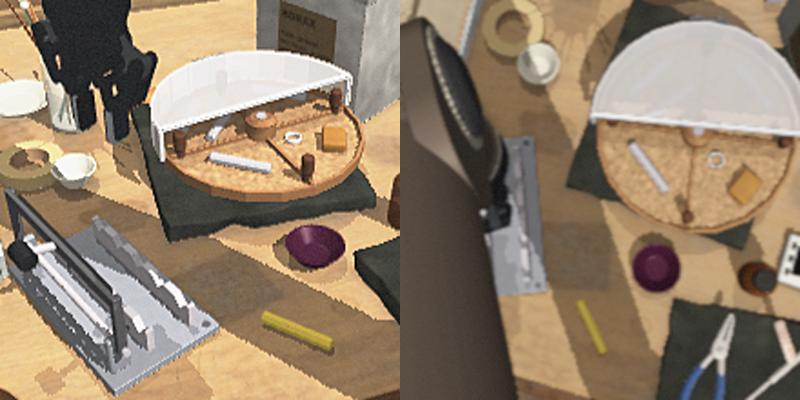

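>>> send_rows(
  commands=[
    [[0.35,0.006,-0.03,0,0,0,-0.14],[0.35,0.012,-0.06,0,0,0,-0.28],[0.35,0.018,-0.095,-0.005,0,0,-0.42],[0.35,0.024,-0.125,-0.01,0,0,-0.56],[0.35,0.03,-0.155,-0.02,0,0,-0.7]],
  ],
)

```text
time: 7.1
ee_pos: [0.5635, 0.0947, 0.1623]
tcp_rot: [[0.346, 0.938, 0.006], [0.938, -0.346, 0.001], [0.003, 0.005, -1.0]]
wrist_force: [0.7, 0.2, -0.1]
finger_gap: 0.349
```

>>> send_rows(
  commands=[
    [[0.35,0.005,-0.028,-0.02,0,0,-0.14],[0.35,0.005,-0.028,-0.04,0,0,-0.28],[0.35,0.005,-0.028,-0.06,0,0,-0.42],[0.35,0.005,-0.028,-0.08,0,0,-0.56],[0.35,0.005,-0.028,-0.08,0,0,-0.56]],
  ],
)

```text
time: 7.6
ee_pos: [0.5669, 0.0687, 0.0797]
tcp_rot: [[0.791, 0.611, 0.002], [0.611, -0.791, -0.003], [-0.001, 0.004, -1.0]]
wrist_force: [-0.7, -0.7, -0.5]
finger_gap: 0.352
```

```bash
python3 st.py
```

```text
7.6 [0.5669 0.0687 0.0797] jaw deg -52.30695397584172 tilt [ 0.0016 -0.0033 -1.    ] F [-0.6827 -0.6807 -0.4713] gap 0.3515562565433678 q [-0.64    0.5534  0.5878  1.905  -0.4117  0.8041 -0.7433]
```

>>> send_rows(
  commands=[
    [[0.35,0.002,-0.0055,-0.01,0,0,0],[0.35,0.002,-0.0055,-0.02,0,0,0],[0.35,0.002,-0.0055,-0.027,0,0,0],[0.35,0.002,-0.0055,-0.029,0,0,0],[0.35,0.002,-0.0055,-0.029,0,0,0]],
  ],
)

```text
time: 8.1
ee_pos: [0.5692, 0.0634, 0.051]
tcp_rot: [[0.791, 0.612, 0.002], [0.612, -0.791, -0.003], [0.0, 0.003, -1.0]]
wrist_force: [0.4, -0.2, 0.6]
finger_gap: 0.349
```

```bash
python3 st.py
```

```text
8.1 [0.5692 0.0634 0.051 ] jaw deg -52.26314159917439 tilt [ 0.0021 -0.0025 -1.    ] F [ 0.4361 -0.2275  0.5674] gap 0.3486509970541607 q [-0.6048  0.5958  0.5567  1.9164 -0.4448  0.7518 -0.7068]
```

>>> send_rows(
  commands=[
    [[0.05,0,0,0,0,0,0],[0.05,0,0,0,0,0,0],[0.05,0,0,0,0,0,0],[0.05,0,0,0,0,0,0],[0.05,0,0,0,0,0,0]],
  ],
  squeeze=50,
)

```text
time: 8.6
ee_pos: [0.5695, 0.0643, 0.0518]
tcp_rot: [[0.79, 0.613, 0.003], [0.613, -0.79, -0.001], [0.002, 0.002, -1.0]]
wrist_force: [-1.5, 2.2, 5.4]
finger_gap: 0.116
```

>>> send_rows(
  commands=[
    [[0.05,0,0,0.02,0,0,0],[0.05,0,0,0.05,0,0,0],[0.05,0,0,0.09,0,0,0],[0.05,0,0,0.09,0,0,0]],
  ],
)

```text
time: 9.0
ee_pos: [0.5725, 0.064, 0.1467]
tcp_rot: [[0.79, 0.613, 0.011], [0.613, -0.79, 0.001], [0.009, 0.006, -1.0]]
wrist_force: [0.5, 0.1, -1.0]
finger_gap: 0.12
```

```bash
python3 st.py; python3 b5.py | grep -v knob
```

```text
9.0 [0.5725 0.064  0.1467] jaw deg -52.21383435581196 tilt [ 0.0106  0.001  -0.9999] F [ 0.4911  0.1384 -0.9736] gap 0.12017418303660886 q [-0.6748  0.4671  0.6445  1.8514 -0.3456  0.9254 -0.7848]
[[{'location': [249.0, 200.0], 'score': 0.89}, {'location': [258.0, 253.0], 'score': 0.37}], [{'location': [230.6, 206.5], 'score': 0.62}, {'location': [261.5, 394.0], 'score': 0.38}]]
S 0.71 294 cen [0.324  0.1661] mid [0.3252 0.1667] len 0.0715473217335714 ang 25.97191373401634 pix [353.7007 291.7687]
S 0.49 82 cen [0.6538 0.0387] mid [0.6544 0.0378] len 0.06566195644384737 ang 125.124214956208 pix [310.0244 179.0244]
S 0.42 5 cen [ 0.6533 -0.0931] mid [ 0.6536 -0.0928] len 0.007248004840641798 ang 42.24902240660873 pix [354.6 163.2]
S 0.27 1469 cen [0.523  0.3117] mid [0.5289 0.3122] len 0.28774795318664603 ang 4.995679163951991 pix [224.742 257.256]
T 0.21 5152 cen [0.4982 0.2738] mid [0.5031 0.2746] len 0.21895930571742084 ang 8.781550324586192 pix [247.5631 229.2477]
```

>>> send_rows(
  commands=[
    [[0.05,-0.009,0.024,0,0,0,0.14],[0.05,-0.018,0.048,0,0,0,0.28],[0.05,-0.027,0.072,0,0,0,0.42],[0.05,-0.036,0.096,0,0,0,0.56],[0.05,-0.045,0.12,0,0,0,0.7]],
  ],
)

```text
time: 9.8
ee_pos: [0.5227, 0.1849, 0.1397]
tcp_rot: [[0.204, 0.979, 0.0], [0.979, -0.204, -0.001], [-0.001, 0.0, -1.0]]
wrist_force: [-0.3, 0.1, -1.0]
finger_gap: 0.122
```

>>> send_rows(
  commands=[
    [[0.05,-0.009,0.025,0,0,0,0.14],[0.05,-0.018,0.05,-0.02,0,0,0.28],[0.05,-0.025,0.07,-0.05,0,0,0.32],[0.05,-0.025,0.07,-0.075,0,0,0.32],[0.05,-0.025,0.07,-0.075,0,0,0.32]],
  ],
)

```text
time: 10.3
ee_pos: [0.4948, 0.2541, 0.0608]
tcp_rot: [[-0.116, 0.993, -0.006], [0.993, 0.116, -0.005], [-0.005, -0.006, -1.0]]
wrist_force: [-1.0, -0.6, -1.2]
finger_gap: 0.117
```

```bash
python3 st.py;  python3 - <<'E'
from h import *
s=optics.capture("scene");save(s,"p1.png",(190,150,330,330),4)
l1,p1=restmodel((.502,.2565,0),1.571+.11,1.7)
cv2.imwrite("pics/p1.png",over(s,(190,170,330,320),4,l1,p1))
E
```

```text
10.3 [0.4948 0.2541 0.0608] jaw deg 6.655548098902397 tilt [-0.0058 -0.0055 -1.    ] F [-0.9639 -0.6209 -1.2283] gap 0.11716332603498962 q [-0.804   0.5202  0.3191  1.9326 -0.2326  0.7323 -0.233 ]
```

View pics/p1.png

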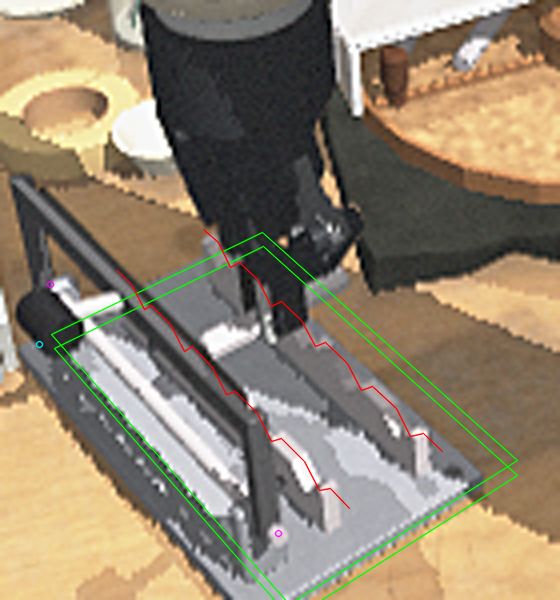

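>>> send_rows(
  commands=[
    [[0.05,0.007,0.0025,-0.003,0.0,0,0],[0.05,0.007,0.0025,-0.01,0,0,0],[0.05,0.007,0.0025,-0.018,0,0,0],[0.05,0.007,0.0025,-0.024,0,0,0],[0.05,0.007,0.0025,-0.027,0,0,0]],
  ],
)

```text
time: 10.85
ee_pos: [0.503, 0.256, 0.0351]
tcp_rot: [[-0.114, 0.993, -0.004], [0.993, 0.114, -0.005], [-0.004, -0.005, -1.0]]
wrist_force: [0.4, -0.2, -0.6]
finger_gap: 0.118
```

```bash
python3 st.py
```

```text
10.85 [0.503  0.256  0.0351] jaw deg 6.546889227523054 tilt [-0.004  -0.0048 -1.    ] F [ 0.3935 -0.1549 -0.6271] gap 0.11750549247159521 q [-0.7847  0.5694  0.3032  1.926  -0.2525  0.6889 -0.2153]
```

>>> send_rows(
  commands=[
    [[0.05,0,0,-0.0015,0,0,0],[0.05,0,0,-0.003,0,0,0],[0.05,0,0,-0.003,0,0,0]],
  ],
)

```text
time: 11.15
ee_pos: [0.503, 0.2559, 0.0321]
tcp_rot: [[-0.114, 0.993, -0.004], [0.993, 0.114, -0.005], [-0.004, -0.005, -1.0]]
wrist_force: [0.6, 0.4, -0.5]
finger_gap: 0.115
```

>>> send_rows(
  commands=[
    [[0.16,0,0,0,0,0,0],[0.2,0,0,0,0,0,0],[0.28,0,0,0,0,0,0],[0.28,0,0,0,0,0,0]],
  ],
)

```text
time: 11.55
ee_pos: [0.5031, 0.2561, 0.0323]
tcp_rot: [[-0.114, 0.993, -0.004], [0.993, 0.114, -0.005], [-0.004, -0.004, -1.0]]
wrist_force: [-0.4, 0.7, 0.6]
finger_gap: 0.279
```

>>> send_rows(
  commands=[
    [[0.28,0,0,0.02,0,0,0],[0.28,0,0,0.06,0,0,0],[0.28,0,0,0.1,0,0,0],[0.28,0,-0.05,0.1,0,0,0.14],[0.28,0,-0.1,0.1,0,0,0.28]],
  ],
)

```text
time: 12.05
ee_pos: [0.5037, 0.157, 0.1337]
tcp_rot: [[-0.393, 0.919, 0.001], [0.919, 0.393, -0.004], [-0.004, -0.001, -1.0]]
wrist_force: [0.2, -0.8, -0.0]
finger_gap: 0.279
```

```bash
python3 st.py;  python3 - <<'E'
from h import *
s=optics.capture("scene");t=optics.capture("top")
l1,p1=restmodel((.502,.2565,0),1.571+.11,1.7)
a=over(s,(190,170,330,320),2.8,[],[]);b=over(t,(215,170,345,300),3,[],[])
h=np.zeros((420,790,3),np.uint8);h[:a.shape[0],:a.shape[1]]=a;h[:b.shape[0],397:397+b.shape[1]]=b
cv2.imwrite("pics/p2.png",h)
for c,n in((s,"S"),(t,"T")):
    for r in nets.regions_of(c,"blank1")[:6]:
        m=r["mask"].astype(np.uint8);pts=cv2.findNonZero(m).reshape(-1,2).astype(np.float32)
        W=np.array([atz(c,(y,x),.04)[:2] for x,y in pts]);print(n,round(r["score"],2),len(pts),W.mean(0),pts.mean(0))
E
```

```text
12.05 [0.5037 0.157  0.1337] jaw deg 23.168038077496234 tilt [ 0.0008 -0.0042 -1.    ] F [ 0.1767 -0.7954 -0.0393] gap 0.27900124605099164 q [-0.6491  0.3646  0.3167  1.9546 -0.1434  0.8449  0.148 ]
S 0.78 200 [0.5005 0.2511] [259.45 255.98]
S 0.61 38 [ 0.6729 -0.1078] [354.1053 163.0526]
S 0.6 252 [0.3321 0.1577] [354.2064 292.246 ]
```

View pics/p2.png

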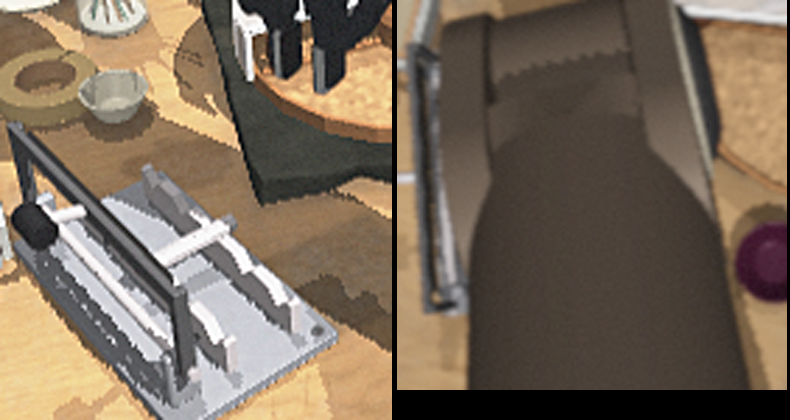

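Scene crop: blank5 is in the third notch pair, with its right end at (230,225) on the near rail, and the keeper is up. Next is turning the tray by peg1.

>>> send_rows(
  commands=[
    [[0.4,0,-0.035,0,0,0,-0.13],[0.4,-0.001,-0.075,0,0,0,-0.26],[0.4,-0.001,-0.115,0,0,0,-0.39],[0.4,-0.001,-0.14,0,0,0,-0.5],[0.4,-0.001,-0.14,-0.02,0,0,-0.5]],
  ],
  squeeze=20,
)

```text
time: 12.75
ee_pos: [0.5044, 0.012, 0.1144]
tcp_rot: [[0.118, 0.993, 0.001], [0.993, -0.118, -0.004], [-0.004, 0.001, -1.0]]
wrist_force: [0.0, 1.0, 0.1]
finger_gap: 0.398
```

>>> send_rows(
  commands=[
    [[0.4,0,0,-0.025,0,0,0],[0.4,0,0,-0.05,0,0,0],[0.4,0,0,-0.05,0,0,0]],
  ],
)

```text
time: 13.05
ee_pos: [0.5025, 0.0134, 0.0618]
tcp_rot: [[0.117, 0.993, -0.005], [0.993, -0.117, -0.004], [-0.005, -0.004, -1.0]]
wrist_force: [-0.5, 0.2, -0.5]
finger_gap: 0.4
```

```bash
python3 st.py
```

```text
13.05 [0.5025 0.0134 0.0618] jaw deg -6.737560624716204 tilt [-0.0046 -0.0045 -1.    ] F [-0.4745  0.1721 -0.5195] gap 0.39994875956922116 q [-0.4601  0.4579  0.4245  2.0681 -0.2882  0.6769  0.0355]
```

>>> send_rows(
  commands=[
    [[0.05,0,0.001,0,0,0,0],[0.05,0,0.001,0,0,0,0],[0.05,0,0.001,0,0,0,0],[0.05,0,0.001,0,0,0,0]],
  ],
)

```text
time: 13.45
ee_pos: [0.502, 0.015, 0.062]
tcp_rot: [[0.117, 0.993, -0.005], [0.993, -0.117, -0.004], [-0.005, -0.005, -1.0]]
wrist_force: [-3.6, 1.3, -5.0]
finger_gap: 0.172
```

```bash
cat > arc.py <<'E'
import sys;from h import *
# arc rows about tray centre; args: total deg, calls of 5 rows
C=np.array([.614,.006]);p=env.read_state()["ee_pos"][:2];v=p-C
print("r",np.linalg.norm(v),"ang",np.degrees(np.arctan2(v[1],v[0])))
st=float(sys.argv[1]);n=int(sys.argv[2]);rr=float(sys.argv[3]) if len(sys.argv)>3 else .112
v=v/np.linalg.norm(v)*rr
for k in range(n):
    f=lambda d:np.array([[np.cos(d),-np.sin(d)],[np.sin(d),np.cos(d)]])@v
    a0=np.radians(k*5*st); print([[round(x,4) for x in (*(f(a0+np.radians(st*i))-f(a0)),0,0,0,np.radians(st*i))] for i in range(1,6)])
E
python3 st.py; python3 arc.py 7 2
```

```text
13.45 [0.502 0.015 0.062] jaw deg -6.7044052789310244 tilt [-0.0053 -0.0041 -1.    ] F [-3.6261  1.2915 -5.0179] gap 0.17211870668174548 q [-0.4631  0.4573  0.4247  2.0685 -0.2883  0.6779  0.0334]
r 0.11230766020114184 ang 175.4263877950524
[[np.float64(-0.0003), np.float64(-0.0137), 0, 0, 0, np.float64(0.1222)], [np.float64(0.0012), np.float64(-0.0273), 0, 0, 0, np.float64(0.2443)], [np.float64(0.0042), np.float64(-0.0406), 0, 0, 0, np.float64(0.3665)], [np.float64(0.0089), np.float64(-0.0535), 0, 0, 0, np.float64(0.4887)], [np.float64(0.0151), np.float64(-0.0657), 0, 0, 0, np.float64(0.6109)]]
[[np.float64(0.0076), np.float64(-0.0113), 0, 0, 0, np.float64(0.1222)], [np.float64(0.0166), np.float64(-0.0217), 0, 0, 0, np.float64(0.2443)], [np.float64(0.0267), np.float64(-0.0308), 0, 0, 0, np.float64(0.3665)], [np.float64(0.0379), np.float64(-0.0387), 0, 0, 0, np.float64(0.4887)], [np.float64(0.05), np.float64(-0.0451), 0, 0, 0, np.float64(0.6109)]]
```

```bash
python3 arc.py 4.7 3|sed 's/np.float64//g'
```

```text
r 0.11230766020114184 ang 175.4263877950524
[[(-0.0004), (-0.0092), 0, 0, 0, (0.082)], [(0.0), (-0.0184), 0, 0, 0, (0.1641)], [(0.0012), (-0.0275), 0, 0, 0, (0.2461)], [(0.0031), (-0.0365), 0, 0, 0, (0.3281)], [(0.0057), (-0.0453), 0, 0, 0, (0.4102)]]
[[(0.0033), (-0.0086), 0, 0, 0, (0.082)], [(0.0074), (-0.0168), 0, 0, 0, (0.1641)], [(0.012), (-0.0247), 0, 0, 0, (0.2461)], [(0.0174), (-0.0322), 0, 0, 0, (0.3281)], [(0.0233), (-0.0392), 0, 0, 0, (0.4102)]]
[[(0.0065), (-0.0065), 0, 0, 0, (0.082)], [(0.0135), (-0.0125), 0, 0, 0, (0.1641)], [(0.0209), (-0.0179), 0, 0, 0, (0.2461)], [(0.0288), (-0.0226), 0, 0, 0, (0.3281)], [(0.037), (-0.0267), 0, 0, 0, (0.4102)]]
```

>>> send_rows(
  commands=[
    [[0.05,-0.0003,-0.006,0,0,0,0.054],[0.05,0.0,-0.0155,0,0,0,0.138],[0.05,0.001,-0.026,0,0,0,0.233],[0.05,0.003,-0.036,0,0,0,0.324],[0.05,0.0057,-0.0453,0,0,0,0.41]],
  ],
)

```text
time: 13.95
ee_pos: [0.5058, -0.0312, 0.0619]
tcp_rot: [[-0.292, 0.956, -0.007], [0.956, 0.292, -0.006], [-0.004, -0.008, -1.0]]
wrist_force: [-5.8, -0.5, -3.3]
finger_gap: 0.176
```

>>> send_rows(
  commands=[
    [[0.05,0.0033,-0.0086,0,0,0,0.082],[0.05,0.0074,-0.0168,0,0,0,0.164],[0.05,0.012,-0.0247,0,0,0,0.246],[0.05,0.0174,-0.0322,0,0,0,0.328],[0.05,0.0233,-0.0392,0,0,0,0.41]],
  ],
)

```text
time: 14.45
ee_pos: [0.5277, -0.0717, 0.062]
tcp_rot: [[-0.651, 0.759, -0.006], [0.759, 0.651, -0.009], [-0.003, -0.011, -1.0]]
wrist_force: [-4.9, -2.2, -3.6]
finger_gap: 0.172
```

>>> send_rows(
  commands=[
    [[0.05,0.0065,-0.0065,0,0,0,0.082],[0.05,0.0135,-0.0125,0,0,0,0.164],[0.05,0.0209,-0.0179,0,0,0,0.246],[0.05,0.028,-0.022,0,0,0,0.32],[0.05,0.032,-0.024,0,0,0,0.36]],
  ],
)

```text
time: 14.95
ee_pos: [0.5593, -0.0975, 0.062]
tcp_rot: [[-0.877, 0.48, -0.004], [0.48, 0.877, -0.012], [-0.002, -0.012, -1.0]]
wrist_force: [-3.8, -2.6, -4.6]
finger_gap: 0.174
```

```bash
python3 st.py; python3 arc.py 5 1 | head -1
```

```text
14.95 [ 0.5593 -0.0975  0.062 ] jaw deg 61.29190641590998 tilt [-0.0038 -0.0121 -0.9999] F [-3.7584 -2.6463 -4.5995] gap 0.17433779798879218 q [-0.0122  0.5166  0.1215  1.8983 -0.071   0.7338  1.2163]
r 0.11709860214067563 ang -117.84102546731371
```

>>> send_rows(
  commands=[
    [[0.4,0,0,0,0,0,0],[0.4,0,0,0,0,0,0],[0.4,0,0,0.03,0,0,-0.1],[0.4,0,0,0.06,0,0,-0.24],[0.4,-0.01,0.02,0.07,0,0,-0.38]],
  ],
)

```text
time: 15.45
ee_pos: [0.5521, -0.0801, 0.1358]
tcp_rot: [[-0.628, 0.778, -0.001], [0.778, 0.628, -0.011], [-0.008, -0.008, -1.0]]
wrist_force: [1.7, 0.2, -0.2]
finger_gap: 0.398
```

>>> send_rows(
  commands=[
    [[0.4,-0.01,0.03,0,0,0,-0.14],[0.4,-0.02,0.06,0,0,0,-0.28],[0.4,-0.03,0.09,0,0,0,-0.42],[0.4,-0.035,0.12,0,0,0,-0.56],[0.4,-0.035,0.133,0,0,0,-0.7]],
  ],
)

```text
time: 15.95
ee_pos: [0.5166, 0.0568, 0.1366]
tcp_rot: [[0.024, 1.0, -0.007], [1.0, -0.024, -0.006], [-0.006, -0.006, -1.0]]
wrist_force: [0.5, 0.9, 0.1]
finger_gap: 0.401
```

>>> send_rows(
  commands=[
    [[0.4,0,0,0,0,0,-0.14],[0.4,0,0,0,0,0,-0.28],[0.4,0,0,0,0,0,-0.42],[0.4,0,0,0,0,0,-0.48]],
  ],
)

```text
time: 16.35
ee_pos: [0.517, 0.0575, 0.1373]
tcp_rot: [[0.488, 0.873, -0.007], [0.873, -0.488, -0.001], [-0.004, -0.005, -1.0]]
wrist_force: [0.5, -0.4, 0.3]
finger_gap: 0.397
```

```bash
python3 st.py; python3 - <<'E'
from h import *
s=optics.capture("scene");t=optics.capture("top")
a=[x for x in nets.landmark_of(s,"peg1")];b=[x for x in nets.landmark_of(t,"peg1")]
print("S",[(atz(s,x["location"],.072)[:2],round(x["score"],2)) for x in a]);print("T",[(atz(t,x["location"],.072)[:2],round(x["score"],2)) for x in b])
E
```

```text
16.35 [0.517  0.0575 0.1373] jaw deg -29.19671993751647 tilt [-0.0067 -0.0011 -1.    ] F [ 0.5144 -0.4374  0.3016] gap 0.3973329299671387 q [-0.5761  0.3658  0.4682  1.9707 -0.2144  0.8599 -0.5022]
S [(array([ 0.564 , -0.0888]), 0.71), (array([0.6668, 0.0983]), 0.7), (array([0.5079, 0.056 ]), 0.59), (array([0.4724, 0.2741]), 0.46)]
T [(array([ 0.5694, -0.0978]), 0.9)]
```

>>> send_rows(
  commands=[
    [[0.4,-0.004,-0.0015,-0.03,0,0,0],[0.4,-0.004,-0.0015,-0.06,0,0,0],[0.4,-0.004,-0.0015,-0.075,0,0,0],[0.4,-0.004,-0.0015,-0.075,0,0,0]],
  ],
)

```text
time: 16.95
ee_pos: [0.5115, 0.0556, 0.0604]
tcp_rot: [[0.48, 0.877, -0.011], [0.877, -0.48, -0.002], [-0.007, -0.008, -1.0]]
wrist_force: [-0.2, -0.7, 0.1]
finger_gap: 0.396
```

>>> send_rows(
  commands=[
    [[0.05,0,0,0,0,0,0],[0.05,0,0,0,0,0,0],[0.05,0,0,0,0,0,0],[0.05,0,0,0,0,0,0]],
  ],
)

```text
time: 17.35
ee_pos: [0.5147, 0.0543, 0.0616]
tcp_rot: [[0.481, 0.877, -0.004], [0.877, -0.481, -0.003], [-0.005, -0.002, -1.0]]
wrist_force: [8.1, -3.2, -11.7]
finger_gap: 0.17
```

```bash
sed -i 's/C=np.array(.*\]);p/C=np.array([.613,.003]);p/' arc.py; python3 st.py; python3 arc.py 4.7 3|sed 's/np.float64//g'
```

```text
17.35 [0.5147 0.0543 0.0616] jaw deg -28.727669001004738 tilt [-0.0041 -0.0034 -1.    ] F [  8.1098  -3.1689 -11.6684] gap 0.1701803363396041 q [-0.5234  0.477   0.4146  2.0329 -0.2895  0.6923 -0.4257]
r 0.11089940244442716 ang 152.43153958847526
[[(-0.0039), (-0.0083), 0, 0, 0, (0.082)], [(-0.0071), (-0.0169), 0, 0, 0, (0.1641)], [(-0.0096), (-0.0257), 0, 0, 0, (0.2461)], [(-0.0114), (-0.0348), 0, 0, 0, (0.3281)], [(-0.0124), (-0.0439), 0, 0, 0, (0.4102)]]
[[(-0.0003), (-0.0092), 0, 0, 0, (0.082)], [(0.0002), (-0.0184), 0, 0, 0, (0.1641)], [(0.0014), (-0.0275), 0, 0, 0, (0.2461)], [(0.0034), (-0.0364), 0, 0, 0, (0.3281)], [(0.0061), (-0.0452), 0, 0, 0, (0.4102)]]
[[(0.0034), (-0.0085), 0, 0, 0, (0.082)], [(0.0075), (-0.0168), 0, 0, 0, (0.1641)], [(0.0123), (-0.0246), 0, 0, 0, (0.2461)], [(0.0176), (-0.032), 0, 0, 0, (0.3281)], [(0.0236), (-0.039), 0, 0, 0, (0.4102)]]
```

>>> send_rows(
  commands=[
    [[0.05,-0.0025,-0.005,0,0,0,0.05],[0.05,-0.006,-0.014,0,0,0,0.138],[0.05,-0.009,-0.024,0,0,0,0.233],[0.05,-0.0112,-0.0345,0,0,0,0.326],[0.05,-0.0124,-0.0439,0,0,0,0.41]],
  ],
)

```text
time: 17.85
ee_pos: [0.5015, 0.01, 0.0616]
tcp_rot: [[0.087, 0.996, -0.003], [0.996, -0.087, -0.005], [-0.005, -0.003, -1.0]]
wrist_force: [1.8, 0.6, -14.1]
finger_gap: 0.174
```

>>> send_rows(
  commands=[
    [[0.05,-0.0003,-0.0092,0,0,0,0.082],[0.05,0.0002,-0.0184,0,0,0,0.164],[0.05,0.0014,-0.0275,0,0,0,0.246],[0.05,0.0034,-0.0364,0,0,0,0.328],[0.05,0.0061,-0.0452,0,0,0,0.41]],
  ],
)

```text
time: 18.35
ee_pos: [0.5071, -0.0353, 0.0616]
tcp_rot: [[-0.321, 0.947, -0.002], [0.947, 0.321, -0.006], [-0.005, -0.004, -1.0]]
wrist_force: [1.7, 0.8, -12.4]
finger_gap: 0.176
```

>>> send_rows(
  commands=[
    [[0.05,0.0034,-0.0085,0,0,0,0.082],[0.05,0.0075,-0.0168,0,0,0,0.164],[0.05,0.0123,-0.0246,0,0,0,0.246],[0.05,0.016,-0.03,0,0,0,0.3],[0.05,0.0185,-0.033,0,0,0,0.34]],
  ],
)

```text
time: 18.85
ee_pos: [0.5252, -0.0687, 0.0616]
tcp_rot: [[-0.62, 0.784, -0.001], [0.784, 0.62, -0.006], [-0.005, -0.004, -1.0]]
wrist_force: [-0.2, 1.3, -10.3]
finger_gap: 0.169
```

>>> send_rows(
  commands=[
    [[0.4,0,0,0,0,0,0],[0.4,0,0,0,0,0,0],[0.4,0,0,0.03,0,0,0],[0.35,-0.03,0.03,0.08,0,0,-0.1],[0.35,-0.03,0.08,0.1,0,0,-0.2]],
  ],
)

```text
time: 19.35
ee_pos: [0.4962, -0.0051, 0.1567]
tcp_rot: [[-0.442, 0.897, -0.0], [0.897, 0.442, -0.007], [-0.006, -0.003, -1.0]]
wrist_force: [0.5, 0.7, 0.2]
finger_gap: 0.348
```

>>> send_rows(
  commands=[
    [[0.35,-0.02,0.05,0.03,0,0,-0.12],[0.35,-0.04,0.1,0.05,0,0,-0.24],[0.35,-0.06,0.15,0.05,0,0,-0.36],[0.35,-0.08,0.15,0.05,0,0,-0.5]],
  ],
)

```text
time: 19.75
ee_pos: [0.419, 0.1469, 0.2085]
tcp_rot: [[0.032, 0.999, 0.001], [0.999, -0.032, -0.003], [-0.003, 0.001, -1.0]]
wrist_force: [0.2, 1.2, -0.2]
finger_gap: 0.35
```

```bash
cat > look.py <<'E'
import sys
from h import *
s=optics.capture("scene");t=optics.capture("top")
O=(.502,.2565,0);R=fr(O,1.571+.11)
M=fr((0,0,0),-(1.571+.11))
for c,n in((s,"S"),(t,"T")):
    for r in nets.regions_of(c,"blank1")[:8]:
        m=r["mask"].astype(np.uint8);pts=cv2.findNonZero(m).reshape(-1,2).astype(np.float32)
        z=.054 if atz(c,pts.mean(0)[::-1],.05)[1]<.14 else .0365
        W=np.array([atz(c,(y,x),z)[:2] for x,y in pts]);mu=W.mean(0)
        if len(pts)<40: continue
        u,v=np.linalg.eigh(np.cov((W-mu).T));d=v[:,1];e=(W-mu)@d;mid=mu+d*(e.max()+e.min())/2
        print(n,round(r["score"],2),len(pts),"cen",mu,"mid",mid,"len",(e.max()-e.min()).round(4),"ang",(np.degrees(np.arctan2(d[1],d[0]))%180).round(1),"pix",pts.mean(0).round(0),"rest(mm)" if z<.05 else "", (1000*M([*(mid-O[:2]),0])[:2]).round(1) if z<.05 else "")
if len(sys.argv)>1:
    a=over(s,(190,140,390,330),2.1,[],[]);b=over(t,(215,110,400,300),2.1,[],[])
    h=np.zeros((410,812,3),np.uint8);h[:a.shape[0],:a.shape[1]]=a;h[:b.shape[0],422:422+b.shape[1]]=b
    cv2.imwrite("pics/"+sys.argv[1],h[:,:800])
E
python3 st.py; python3 look.py l1.png
```

```text
19.75 [0.419  0.1469 0.2085] jaw deg -1.854485253602375 tilt [ 0.0009 -0.0032 -1.    ] F [ 0.1828  1.1859 -0.2494] gap 0.34951570615006883 q [-0.5692  0.122   0.1318  2.0487 -0.0154  0.9726 -0.462 ]
S 0.75 307 cen [0.334  0.1551] mid [0.3365 0.1563] len 0.0728 ang 26.4 pix [355. 292.] rest(mm) [-81.4 175.6]
S 0.73 178 cen [0.5199 0.0094] mid [0.5199 0.0081] len 0.0802 ang 90.1 pix [355. 203.]  
S 0.59 175 cen [0.5633 0.0059] mid [0.5632 0.0043] len 0.0798 ang 84.3 pix [344. 193.]  
S 0.46 153 cen [0.6238 0.098 ] mid [0.6249 0.0978] len 0.0867 ang 170.7 pix [295. 193.]  
S 0.46 174 cen [0.5043 0.2464] mid [0.5043 0.2468] len 0.0568 ang 99.2 pix [261. 255.] rest(mm) [-9.9 -1.2]
S 0.4 3999 cen [0.5692 0.0179] mid [0.5683 0.0091] len 0.2696 ang 83.9 pix [338. 194.]  
T 0.6 166 cen [0.5591 0.0043] mid [0.5591 0.0042] len 0.0746 ang 82.8 pix [361. 205.]  
T 0.58 146 cen [0.5036 0.253 ] mid [0.5036 0.2535] len 0.0709 ang 96.1 pix [258. 227.] rest(mm) [-3.2 -1.2]
T 0.4 124 cen [0.6046 0.1011] mid [0.6049 0.1011] len 0.0472 ang 171.9 pix [321. 186.]
```

View pics/l1.png

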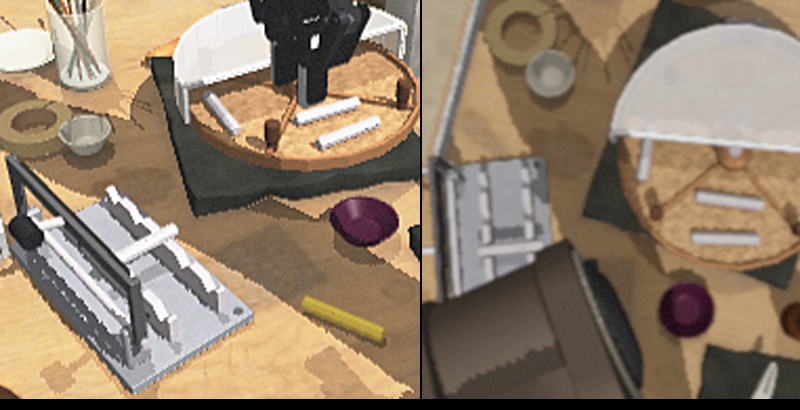

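Two blanks are now in the front bay (top crop (730,200) and (725,239)). The far-left one in the next bay shows at (645,160). blank5 is seated (rest frame −3, −1 mm). I'll take the outer blank first.

>>> send_rows(
  commands=[
    [[0.3,0.03,-0.04,-0.02,0,0,-0.035],[0.3,0.06,-0.08,-0.04,0,0,-0.07],[0.3,0.099,-0.125,-0.06,0,0,-0.07],[0.3,0.099,-0.139,-0.09,0,0,-0.07],[0.3,0.099,-0.139,-0.12,0,0,-0.07]],
  ],
  squeeze=50,
)

```text
time: 20.45
ee_pos: [0.52, -0.0025, 0.0864]
tcp_rot: [[0.103, 0.995, 0.001], [0.995, -0.102, -0.008], [-0.008, 0.002, -1.0]]
wrist_force: [-0.7, 0.0, 0.6]
finger_gap: 0.295
```

```bash
python3 st.py
```

```text
20.45 [ 0.52   -0.0025  0.0864] jaw deg -5.88291511363207 tilt [ 0.0007 -0.0085 -1.    ] F [-0.7198  0.0034  0.6242] gap 0.2946887420357453 q [-0.2793  0.4181  0.2337  2.0065 -0.1285  0.731  -0.0719]
```

>>> send_rows(
  commands=[
    [[0.3,-0.001,0.01,-0.01,0,0,0],[0.3,-0.001,0.01,-0.02,0,0,0],[0.3,-0.001,0.01,-0.03,0,0,0],[0.3,-0.001,0.01,-0.0355,0,0,0],[0.3,-0.001,0.01,-0.0355,0,0,0]],
  ],
)

```text
time: 20.95
ee_pos: [0.5195, 0.0081, 0.0515]
tcp_rot: [[0.101, 0.995, 0.002], [0.995, -0.101, -0.008], [-0.008, 0.003, -1.0]]
wrist_force: [-0.8, 0.1, -0.6]
finger_gap: 0.296
```

>>> send_rows(
  commands=[
    [[0.05,0,0,0,0,0,0],[0.05,0,0,0,0,0,0],[0.05,0,0,0,0,0,0],[0.05,0,0,0,0,0,0],[0.05,0,0,0,0,0,0]],
  ],
)

```text
time: 21.45
ee_pos: [0.5199, 0.0084, 0.0523]
tcp_rot: [[0.101, 0.995, 0.003], [0.995, -0.101, -0.007], [-0.007, 0.004, -1.0]]
wrist_force: [-1.6, 1.6, 6.6]
finger_gap: 0.118
```

>>> send_rows(
  commands=[
    [[0.05,0,0,0.02,0,0,0],[0.05,0,0,0.05,0,0,0],[0.05,0,0,0.09,0,0,0],[0.05,0,0,0.09,0,0,0]],
  ],
)

```text
time: 21.85
ee_pos: [0.523, 0.0084, 0.1469]
tcp_rot: [[0.101, 0.995, 0.011], [0.995, -0.101, -0.006], [-0.005, 0.012, -1.0]]
wrist_force: [0.4, -0.4, -0.7]
finger_gap: 0.122
```

```bash
python3 st.py;python3 look.py
```

```text
21.85 [0.523  0.0084 0.1469] jaw deg -5.814641024422792 tilt [ 0.0111 -0.0063 -0.9999] F [ 0.4191 -0.4011 -0.6783] gap 0.1217217011618644 q [-0.3185  0.329   0.2526  1.9591 -0.0977  0.855  -0.117 ]
S 0.85 240 cen [0.343  0.1592] mid [0.3385 0.157 ] len 0.0707 ang 26.2 pix [350. 290.] rest(mm) [-80.9 173.4]
S 0.73 171 cen [0.504  0.2493] mid [0.5043 0.2477] len 0.0607 ang 98.0 pix [260. 256.] rest(mm) [-9.  -1.3]
S 0.65 181 cen [0.563 0.004] mid [0.5629 0.0033] len 0.0778 ang 84.5 pix [345. 193.]  
T 0.74 167 cen [0.3617 0.1345] mid [0.3604 0.1338] len 0.0723 ang 26.5 pix [305. 289.]  
T 0.57 151 cen [0.5035 0.253 ] mid [0.5034 0.2535] len 0.0709 ang 97.0 pix [258. 227.] rest(mm) [-3.2 -1.1]
T 0.47 75 cen [0.6041 0.1012] mid [0.6049 0.1011] len 0.0465 ang 173.8 pix [321. 186.]
```

>>> send_rows(
  commands=[
    [[0.05,0.002,0.03,0,0,0,0.04],[0.05,0.005,0.07,0,0,0,0.08],[0.05,0.008,0.11,0,0,0,0.12],[0.05,0.01,0.15,0,0,0,0.16],[0.05,0.013,0.19,0,0,0,0.215]],
  ],
)

```text
time: 22.55
ee_pos: [0.5311, 0.1997, 0.1396]
tcp_rot: [[-0.115, 0.993, 0.0], [0.993, 0.115, -0.008], [-0.008, -0.001, -1.0]]
wrist_force: [0.6, 0.6, -0.9]
finger_gap: 0.119
```

>>> send_rows(
  commands=[
    [[0.05,0.003,0.035,-0.01,0,0,0],[0.05,0.004,0.059,-0.03,0,0,0],[0.05,0.004,0.059,-0.06,0,0,0],[0.05,0.004,0.059,-0.08,0,0,0],[0.05,0.004,0.059,-0.08,0,0,0]],
  ],
)

```text
time: 23.05
ee_pos: [0.532, 0.2574, 0.0551]
tcp_rot: [[-0.116, 0.993, -0.007], [0.993, 0.116, -0.013], [-0.012, -0.008, -1.0]]
wrist_force: [0.1, -0.4, -1.2]
finger_gap: 0.118
```

```bash
python3 st.py
```

```text
23.05 [0.532  0.2574 0.0551] jaw deg 6.665664601362324 tilt [-0.0067 -0.0126 -0.9999] F [ 0.1188 -0.407  -1.2102] gap 0.11807464817018808 q [-0.6247  0.5624  0.1192  1.8347 -0.081   0.7615 -0.348 ]
```

>>> send_rows(
  commands=[
    [[0.05,0.008,0.0045,0,0.012,-0.006,0],[0.05,0.008,0.0045,-0.006,0.012,-0.006,0],[0.05,0.008,0.0045,-0.013,0.012,-0.006,0],[0.05,0.008,0.0045,-0.019,0.012,-0.006,0],[0.05,0.008,0.0045,-0.022,0.012,-0.006,0]],
  ],
)

```text
time: 23.55
ee_pos: [0.5398, 0.2617, 0.0326]
tcp_rot: [[-0.116, 0.993, -0.001], [0.993, 0.116, -0.001], [-0.001, -0.001, -1.0]]
wrist_force: [-0.5, -0.2, -1.0]
finger_gap: 0.123
```

```bash
python3 st.py
```

```text
23.55 [0.5398 0.2617 0.0326] jaw deg 6.659850441173855 tilt [-0.0011 -0.0008 -1.    ] F [-0.4785 -0.1948 -1.0274] gap 0.12341098818692033 q [-0.6116  0.6015  0.1086  1.8312 -0.0934  0.7151 -0.3349]
```

>>> send_rows(
  commands=[
    [[0.16,0,0,0,0,0,0],[0.22,0,0,0,0,0,0],[0.28,0,0,0,0,0,0],[0.28,0,0,0.02,0,0,0],[0.28,0,0,0.06,0,0,0]],
  ],
)

```text
time: 24.05
ee_pos: [0.5378, 0.2608, 0.0908]
tcp_rot: [[-0.116, 0.993, -0.006], [0.993, 0.116, -0.004], [-0.003, -0.006, -1.0]]
wrist_force: [0.8, 1.0, 0.5]
finger_gap: 0.281
```

>>> send_rows(
  commands=[
    [[0.28,0,0,0.035,0,0,0],[0.3,0.004,-0.04,0.05,0,0,-0.05],[0.3,0.008,-0.085,0.05,0,0,-0.1],[0.3,0.012,-0.13,0.05,0,0,-0.15],[0.3,0.015,-0.17,0.05,0,0,-0.22]],
  ],
)

```text
time: 24.55
ee_pos: [0.5531, 0.0886, 0.1416]
tcp_rot: [[0.106, 0.994, -0.005], [0.994, -0.106, -0.002], [-0.003, -0.005, -1.0]]
wrist_force: [0.3, 0.0, -0.1]
finger_gap: 0.298
```

>>> send_rows(
  commands=[
    [[0.3,0.003,-0.04,0,0,0,0],[0.3,0.006,-0.075,0,0,0,0],[0.3,0.006,-0.085,-0.02,0,0,0],[0.3,0.006,-0.085,-0.05,0,0,0],[0.3,0.006,-0.085,-0.05,0,0,0]],
  ],
)

```text
time: 25.05
ee_pos: [0.5568, 0.0031, 0.089]
tcp_rot: [[0.107, 0.994, -0.01], [0.994, -0.107, -0.003], [-0.004, -0.01, -1.0]]
wrist_force: [-0.4, 0.6, 0.0]
finger_gap: 0.298
```

```bash
python3 st.py;python3 look.py
```

```text
25.05 [0.5568 0.0031 0.089 ] jaw deg -6.142775763676003 tilt [-0.0104 -0.0026 -0.9999] F [-0.4349  0.5596  0.0082] gap 0.29766087186436885 q [-0.2663  0.4713  0.226   1.9066 -0.141   0.7896 -0.0707]
S 0.75 177 cen [0.542  0.2558] mid [0.5422 0.2543] len 0.0565 ang 97.6 pix [248. 246.] rest(mm) [ -6.6 -39.7]
S 0.71 185 cen [0.5634 0.0029] mid [0.5634 0.0021] len 0.0801 ang 84.7 pix [345. 192.]  
S 0.68 169 cen [0.504 0.25 ] mid [0.5043 0.2477] len 0.0578 ang 97.5 pix [259. 256.] rest(mm) [-9.  -1.4]
S 0.62 270 cen [0.3363 0.1561] mid [0.3369 0.1564] len 0.072 ang 26.6 pix [353. 292.] rest(mm) [-81.3 175.1]
T 0.68 2352 cen [0.7004 0.0489] mid [0.7074 0.0383] len 0.2535 ang 123.4 pix [343. 147.]  
T 0.63 162 cen [0.3606 0.1339] mid [0.3613 0.1343] len 0.0702 ang 26.7 pix [305. 289.]  
T 0.51 143 cen [0.5398 0.2677] mid [0.5403 0.2635] len 0.0735 ang 96.6 pix [252. 212.] rest(mm) [  2.8 -38.9]
T 0.51 105 cen [0.5022 0.259 ] mid [0.5027 0.2547] len 0.0683 ang 96.8 pix [255. 228.] rest(mm) [-1.9 -0.5]
T 0.42 104 cen [0.6051 0.1009] mid [0.6051 0.1009] len 0.0474 ang 173.2 pix [321. 185.]
```

>>> send_rows(
  commands=[
    [[0.3,0.004,0.0005,-0.01,0,-0.01,0],[0.3,0.004,0.0005,-0.02,0,-0.01,0],[0.3,0.004,0.0005,-0.03,0,-0.01,0],[0.3,0.004,0.0005,-0.0375,0,-0.01,0],[0.3,0.004,0.0005,-0.0375,0,-0.01,0]],
  ],
)

```text
time: 25.75
ee_pos: [0.5629, 0.0046, 0.0539]
tcp_rot: [[0.105, 0.994, 0.004], [0.994, -0.105, -0.002], [-0.002, 0.004, -1.0]]
wrist_force: [-0.1, -0.1, -0.1]
finger_gap: 0.301
```

>>> send_rows(
  commands=[
    [[0.05,0,0,0,0,0,0],[0.05,0,0,0,0,0,0],[0.05,0,0,0,0,0,0],[0.05,0,0,0,0,0,0],[0.05,0,0,0,0,0,0]],
  ],
)

```text
time: 26.25
ee_pos: [0.5629, 0.0046, 0.054]
tcp_rot: [[0.105, 0.994, 0.004], [0.994, -0.105, -0.002], [-0.002, 0.004, -1.0]]
wrist_force: [-0.3, -0.0, -0.3]
finger_gap: 0.115
```

>>> send_rows(
  commands=[
    [[0.05,0,0,0.02,0,0,0],[0.05,0,0,0.05,0,0,0],[0.05,0,0,0.09,0,0,0],[0.05,0,0,0.09,0,0,0]],
  ],
)

```text
time: 26.65
ee_pos: [0.5661, 0.0045, 0.1491]
tcp_rot: [[0.106, 0.994, 0.013], [0.994, -0.106, -0.001], [0.0, 0.013, -1.0]]
wrist_force: [0.4, 0.5, -0.0]
finger_gap: 0.113
```

```bash
python3 st.py
```

```text
26.65 [0.5661 0.0045 0.1491] jaw deg -6.063698028067721 tilt [ 0.0126 -0.0012 -0.9999] F [ 0.3789  0.5395 -0.0381] gap 0.11307550868462117 q [-0.2858  0.3933  0.2463  1.8563 -0.1178  0.8935 -0.0906]
```

```bash
python3 look.py;python3 - <<'E'
from h import *
s=optics.capture("scene");save(s,"h1.png",(290,90,400,230),4)
E
```

```text
S 0.78 184 cen [0.5043 0.2471] mid [0.5042 0.2475] len 0.0609 ang 98.1 pix [261. 255.] rest(mm) [-9.2 -1.2]
S 0.61 124 cen [0.6223 0.0983] mid [0.6244 0.098 ] len 0.0856 ang 172.9 pix [295. 193.]  
S 0.56 6048 cen [0.4772 0.2908] mid [0.533 0.299] len 0.3323 ang 8.3 pix [247. 275.] rest(mm) [ 38.8 -35.5]
S 0.46 183 cen [0.5418 0.2548] mid [0.5406 0.2635] len 0.0781 ang 97.6 pix [248. 246.] rest(mm) [  2.7 -39.2]
S 0.16 4881 cen [0.5744 0.0117] mid [0.5748 0.0026] len 0.2713 ang 92.9 pix [339. 192.]  
T 0.62 108 cen [0.6049 0.1007] mid [0.605  0.1007] len 0.0473 ang 173.9 pix [321. 185.]  
T 0.6 160 cen [0.5408 0.2631] mid [0.5409 0.2623] len 0.0761 ang 96.2 pix [254. 212.] rest(mm) [  1.4 -39.3]
T 0.52 157 cen [0.5034 0.2553] mid [0.5034 0.2547] len 0.0733 ang 96.7 pix [257. 227.] rest(mm) [-1.9 -1.2]
T 0.5 185 cen [0.3621 0.1345] mid [0.3619 0.1344] len 0.0713 ang 27.1 pix [305. 289.]
```

View pics/h1.png

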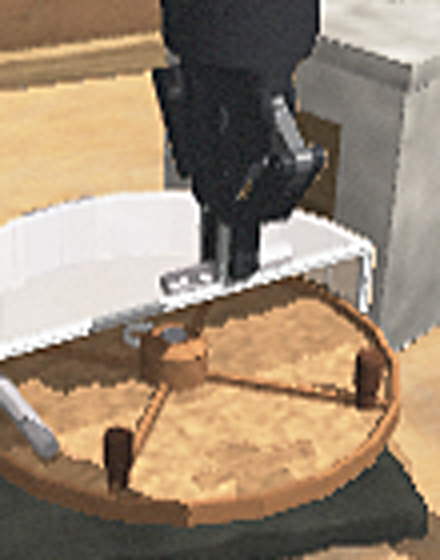

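The blank is held level at the finger tips, with its end at (165,280). Carrying it to notch1.

>>> send_rows(
  commands=[
    [[0.05,0.002,0.03,0,0,0,0.04],[0.05,0.004,0.07,0,0,0,0.08],[0.05,0.006,0.11,0,0,0,0.12],[0.05,0.008,0.15,0,0,0,0.16],[0.05,0.01,0.19,0,0,0,0.22]],
  ],
)

```text
time: 27.4
ee_pos: [0.5713, 0.1959, 0.1414]
tcp_rot: [[-0.116, 0.993, 0.0], [0.993, 0.116, -0.003], [-0.003, 0.0, -1.0]]
wrist_force: [0.7, -0.5, -1.3]
finger_gap: 0.114
```

>>> send_rows(
  commands=[
    [[0.05,0.001,0.035,-0.01,0,0,0],[0.05,0.003,0.066,-0.03,0,0,0],[0.05,0.005,0.067,-0.06,0,0,0],[0.05,0.007,0.067,-0.075,0,0,0],[0.05,0.009,0.067,-0.075,0,0,0]],
  ],
)

```text
time: 27.9
ee_pos: [0.5784, 0.261, 0.0629]
tcp_rot: [[-0.115, 0.993, -0.005], [0.993, 0.115, -0.007], [-0.006, -0.006, -1.0]]
wrist_force: [0.2, -0.8, -0.5]
finger_gap: 0.116
```

```bash
python3 st.py
```

```text
27.9 [0.5784 0.261  0.0629] jaw deg 6.625610283128096 tilt [-0.0051 -0.0066 -1.    ] F [ 0.2192 -0.7654 -0.5302] gap 0.11574016382956244 q [-0.5921  0.6092  0.1281  1.7214 -0.095   0.8247 -0.3061]
```

>>> send_rows(
  commands=[
    [[0.05,-0.0005,0.005,-0.005,0.006,-0.005,0],[0.05,-0.0005,0.005,-0.012,0.006,-0.005,0],[0.05,-0.0005,0.005,-0.019,0.006,-0.005,0],[0.05,-0.0005,0.005,-0.025,0.006,-0.005,0],[0.05,-0.0005,0.005,-0.028,0.006,-0.005,0]],
  ],
)

```text
time: 28.4
ee_pos: [0.5778, 0.2657, 0.0345]
tcp_rot: [[-0.115, 0.993, -0.0], [0.993, 0.115, -0.001], [-0.001, -0.0, -1.0]]
wrist_force: [0.2, -0.3, -1.1]
finger_gap: 0.118
```

>>> send_rows(
  commands=[
    [[0.05,0,0,0,0,0,0],[0.05,0,0,0,0,0,0]],
  ],
)

```text
time: 28.6
ee_pos: [0.5779, 0.2657, 0.0347]
tcp_rot: [[-0.115, 0.993, -0.0], [0.993, 0.115, -0.001], [-0.001, -0.0, -1.0]]
wrist_force: [1.2, -0.3, -0.1]
finger_gap: 0.118
```

```bash
python3 st.py
```

```text
28.6 [0.5779 0.2657 0.0347] jaw deg 6.6080572798189 tilt [-0.0003 -0.0007 -1.    ] F [ 1.1934 -0.3159 -0.1206] gap 0.1179868580460654 q [-0.5914  0.6456  0.1195  1.7371 -0.103   0.7655 -0.306 ]
```

>>> send_rows(
  commands=[
    [[0.16,0,0,0,0,0,0],[0.22,0,0,0,0,0,0],[0.28,0,0,0,0,0,0],[0.28,0,0,0.02,0,0,0],[0.28,0,0,0.06,0,0,0]],
  ],
)

```text
time: 29.1
ee_pos: [0.5757, 0.2648, 0.0923]
tcp_rot: [[-0.115, 0.993, -0.006], [0.993, 0.115, -0.004], [-0.003, -0.006, -1.0]]
wrist_force: [-0.7, 0.2, 0.4]
finger_gap: 0.28
```

>>> send_rows(
  commands=[
    [[0.28,0,0,0.035,0,0,-0.1],[0.4,-0.004,-0.03,0.05,0,0,-0.24],[0.4,-0.01,-0.06,0.05,0,0,-0.38],[0.4,-0.016,-0.09,0.05,0,0,-0.52],[0.4,-0.022,-0.12,0.05,0,0,-0.66]],
  ],
  squeeze=20,
)

```text
time: 29.6
ee_pos: [0.5535, 0.1438, 0.1428]
tcp_rot: [[0.523, 0.853, -0.006], [0.853, -0.523, 0.001], [-0.002, -0.006, -1.0]]
wrist_force: [1.1, -0.5, 0.2]
finger_gap: 0.399
```

>>> send_rows(
  commands=[
    [[0.4,-0.006,-0.025,0,0,0,-0.14],[0.4,-0.012,-0.05,0,0,0,-0.28],[0.4,-0.014,-0.055,0,0,0,-0.34],[0.4,-0.014,-0.055,0,0,0,-0.34]],
  ],
)

```text
time: 30.0
ee_pos: [0.5393, 0.0875, 0.1432]
tcp_rot: [[0.779, 0.627, -0.005], [0.627, -0.779, 0.003], [-0.002, -0.005, -1.0]]
wrist_force: [0.5, -0.1, -0.8]
finger_gap: 0.402
```

```bash
python3 st.py; python3 look.py; python3 - <<'E'
from h import *
s=optics.capture("scene");t=optics.capture("top")
for c in (s,t): print([(atz(c,x["location"],.072)[:2],round(x["score"],2)) for x in nets.landmark_of(c,"peg1")])
E
```

```text
30.0 [0.5393 0.0875 0.1432] jaw deg -51.163472968634466 tilt [-0.0049  0.003  -1.    ] F [ 0.4677 -0.0698 -0.8399] gap 0.4022557599964918 q [-0.5717  0.3929  0.4172  1.9033 -0.2058  0.8909 -0.9448]
S 0.75 1442 cen [0.5454 0.3068] mid [0.5488 0.3071] len 0.2977 ang 5.1 pix [224. 256.] rest(mm) [ 45.2 -52.1]
S 0.72 146 cen [0.5042 0.2459] mid [0.504 0.247] len 0.0565 ang 98.5 pix [261. 255.] rest(mm) [-9.7 -0.9]
S 0.63 179 cen [0.5791 0.2581] mid [0.5792 0.2577] len 0.0582 ang 96.9 pix [238. 236.] rest(mm) [ -7.3 -76.8]
S 0.59 160 cen [0.5423 0.2545] mid [0.5424 0.2536] len 0.0552 ang 98.3 pix [248. 246.] rest(mm) [ -7.4 -39.9]
S 0.59 274 cen [0.3364 0.1563] mid [0.3368 0.1565] len 0.072 ang 26.0 pix [353. 292.] rest(mm) [-81.2 175.2]
T 0.71 1848 cen [ 0.559  -0.0671] mid [ 0.5541 -0.0644] len 0.1552 ang 150.5 pix [392. 205.]  
T 0.7 153 cen [0.5409 0.2619] mid [0.5407 0.2633] len 0.0738 ang 96.7 pix [255. 212.] rest(mm) [  2.5 -39.2]
T 0.52 175 cen [0.5041 0.2542] mid [0.5042 0.2536] len 0.0753 ang 95.0 pix [257. 227.] rest(mm) [-3.2 -1.8]
T 0.49 158 cen [0.5789 0.265 ] mid [0.5788 0.266 ] len 0.0764 ang 96.7 pix [254. 196.] rest(mm) [  1.  -77.3]
[(array([0.6965, 0.0728]), 0.84), (array([ 0.5268, -0.0689]), 0.71), (array([0.54  , 0.0905]), 0.7), (array([ 0.7022, -0.1009]), 0.6)]
[(array([ 0.5258, -0.0701]), 0.82), (array([0.5355, 0.2529]), 0.58), (array([0.567 , 0.2618]), 0.36)]
```

>>> send_rows(
  commands=[
    [[0.4,0.002,0.002,-0.03,0,0,0],[0.4,0.002,0.002,-0.06,0,0,0],[0.4,0.003,0.002,-0.08,0,0,0],[0.4,0.003,0.002,-0.08,0,0,0]],
  ],
)

```text
time: 30.8
ee_pos: [0.5407, 0.0912, 0.0602]
tcp_rot: [[0.776, 0.631, -0.01], [0.631, -0.776, 0.002], [-0.007, -0.008, -1.0]]
wrist_force: [-1.3, 0.0, 0.1]
finger_gap: 0.396
```

>>> send_rows(
  commands=[
    [[0.05,0,0,0,0,0,0],[0.05,0,0,0,0,0,0],[0.05,0,0,0,0,0,0],[0.05,0,0,0,0,0,0]],
  ],
)

```text
time: 31.2
ee_pos: [0.5433, 0.0884, 0.0614]
tcp_rot: [[0.777, 0.629, -0.005], [0.629, -0.777, -0.001], [-0.004, -0.002, -1.0]]
wrist_force: [7.6, -7.9, -10.3]
finger_gap: 0.173
```

```bash
python3 st.py; python3 arc.py 4.5 4|sed 's/np.float64//g'
```

```text
31.2 [0.5433 0.0884 0.0614] jaw deg -50.988644778078346 tilt [-0.0049 -0.001  -1.    ] F [  7.5887  -7.9454 -10.2898] gap 0.17253606083220252 q [-0.5302  0.5164  0.3701  1.9513 -0.2721  0.7271 -0.8883]
r 0.11028854185430279 ang 129.21886399970387
[[(-0.0066), (-0.0058), 0, 0, 0, (0.0785)], [(-0.0127), (-0.0121), 0, 0, 0, (0.1571)], [(-0.0183), (-0.0189), 0, 0, 0, (0.2356)], [(-0.0233), (-0.0261), 0, 0, 0, (0.3142)], [(-0.0278), (-0.0337), 0, 0, 0, (0.3927)]]
[[(-0.0039), (-0.0079), 0, 0, 0, (0.0785)], [(-0.0071), (-0.0161), 0, 0, 0, (0.1571)], [(-0.0097), (-0.0245), 0, 0, 0, (0.2356)], [(-0.0116), (-0.0331), 0, 0, 0, (0.3142)], [(-0.0128), (-0.0418), 0, 0, 0, (0.3927)]]
[[(-0.0005), (-0.0088), 0, 0, 0, (0.0785)], [(-0.0004), (-0.0176), 0, 0, 0, (0.1571)], [(0.0004), (-0.0263), 0, 0, 0, (0.2356)], [(0.002), (-0.035), 0, 0, 0, (0.3142)], [(0.0042), (-0.0435), 0, 0, 0, (0.3927)]]
[[(0.0029), (-0.0083), 0, 0, 0, (0.0785)], [(0.0064), (-0.0164), 0, 0, 0, (0.1571)], [(0.0105), (-0.0242), 0, 0, 0, (0.2356)], [(0.0152), (-0.0316), 0, 0, 0, (0.3142)], [(0.0205), (-0.0386), 0, 0, 0, (0.3927)]]
```

>>> send_rows(
  commands=[
    [[0.05,-0.004,-0.0035,0,0,0,0.047],[0.05,-0.0105,-0.0098,0,0,0,0.128],[0.05,-0.017,-0.0172,0,0,0,0.217],[0.05,-0.023,-0.0256,0,0,0,0.308],[0.05,-0.0278,-0.0337,0,0,0,0.393]],
  ],
)

```text
time: 31.7
ee_pos: [0.5148, 0.0544, 0.0614]
tcp_rot: [[0.473, 0.881, -0.005], [0.881, -0.473, -0.003], [-0.005, -0.003, -1.0]]
wrist_force: [2.2, -0.2, -14.9]
finger_gap: 0.172
```

>>> send_rows(
  commands=[
    [[0.05,-0.0039,-0.0079,0,0,0,0.0785],[0.05,-0.0071,-0.0161,0,0,0,0.157],[0.05,-0.0097,-0.0245,0,0,0,0.2356],[0.05,-0.0116,-0.0331,0,0,0,0.314],[0.05,-0.0128,-0.0418,0,0,0,0.393]],
  ],
)

```text
time: 32.2
ee_pos: [0.5017, 0.0124, 0.0614]
tcp_rot: [[0.096, 0.995, -0.003], [0.995, -0.096, -0.005], [-0.005, -0.003, -1.0]]
wrist_force: [3.4, 0.7, -16.5]
finger_gap: 0.174
```

>>> send_rows(
  commands=[
    [[0.05,-0.0005,-0.0088,0,0,0,0.0785],[0.05,-0.0004,-0.0176,0,0,0,0.157],[0.05,0.0004,-0.0263,0,0,0,0.2356],[0.05,0.002,-0.035,0,0,0,0.314],[0.05,0.0042,-0.0435,0,0,0,0.393]],
  ],
)

```text
time: 32.7
ee_pos: [0.5058, -0.0313, 0.0614]
tcp_rot: [[-0.296, 0.955, -0.001], [0.955, 0.296, -0.006], [-0.005, -0.003, -1.0]]
wrist_force: [2.1, 1.3, -15.9]
finger_gap: 0.176
```

>>> send_rows(
  commands=[
    [[0.05,0.0029,-0.0083,0,0,0,0.0785],[0.05,0.0064,-0.0164,0,0,0,0.157],[0.05,0.0105,-0.0242,0,0,0,0.2356],[0.05,0.0152,-0.0316,0,0,0,0.314],[0.05,0.0195,-0.0375,0,0,0,0.38]],
  ],
)

```text
time: 33.2
ee_pos: [0.5252, -0.0687, 0.0614]
tcp_rot: [[-0.632, 0.775, 0.001], [0.775, 0.632, -0.006], [-0.005, -0.003, -1.0]]
wrist_force: [2.1, 1.9, -13.3]
finger_gap: 0.172
```

>>> send_rows(
  commands=[
    [[0.4,0,0,0,0,0,0],[0.4,0,0,0,0,0,0],[0.4,0,0,0.03,0,0,0],[0.35,-0.03,0.03,0.08,0,0,-0.1],[0.35,-0.03,0.08,0.1,0,0,-0.2]],
  ],
)

```text
time: 33.7
ee_pos: [0.496, -0.0049, 0.1564]
tcp_rot: [[-0.455, 0.891, 0.001], [0.891, 0.455, -0.007], [-0.007, -0.002, -1.0]]
wrist_force: [1.2, 1.3, 0.1]
finger_gap: 0.353
```

>>> send_rows(
  commands=[
    [[0.35,-0.02,0.05,0.03,0,0,-0.12],[0.35,-0.04,0.1,0.05,0,0,-0.24],[0.35,-0.06,0.15,0.05,0,0,-0.36],[0.35,-0.08,0.15,0.05,0,0,-0.5]],
  ],
)

```text
time: 34.1
ee_pos: [0.416, 0.1495, 0.2086]
tcp_rot: [[0.031, 1.0, 0.002], [1.0, -0.031, -0.004], [-0.004, 0.002, -1.0]]
wrist_force: [0.3, 0.4, -0.5]
finger_gap: 0.35
```

```bash
python3 st.py; python3 look.py l2.png
```

```text
34.1 [0.416  0.1495 0.2086] jaw deg -1.7724788045409003 tilt [ 0.0019 -0.004  -1.    ] F [ 0.2626  0.4218 -0.4772] gap 0.349620409519286 q [-0.4218  0.1241 -0.0395  2.0438  0.0112  0.9739 -0.4983]
S 0.72 167 cen [0.579  0.2611] mid [0.5793 0.2587] len 0.0566 ang 97.6 pix [237. 237.] rest(mm) [ -6.4 -77. ]
S 0.63 304 cen [0.3356 0.1557] mid [0.3368 0.1563] len 0.0745 ang 26.9 pix [354. 292.] rest(mm) [-81.4 175.3]
S 0.58 208 cen [0.504  0.2492] mid [0.5042 0.2477] len 0.0607 ang 97.5 pix [260. 256.] rest(mm) [-9.  -1.2]
S 0.57 198 cen [0.541  0.2603] mid [0.54   0.2657] len 0.0794 ang 100.2 pix [246. 247.] rest(mm) [  5.  -38.8]
S 0.5 199 cen [0.5177 0.0058] mid [0.5175 0.0037] len 0.0773 ang 86.0 pix [357. 203.]  
T 0.69 164 cen [0.5788 0.2649] mid [0.5788 0.2648] len 0.0742 ang 96.8 pix [254. 197.] rest(mm) [ -0.2 -77.2]
T 0.59 164 cen [0.5035 0.2538] mid [0.5035 0.2535] len 0.0709 ang 96.5 pix [257. 227.] rest(mm) [-3.2 -1.2]
T 0.52 226 cen [0.541  0.2618] mid [0.541  0.2621] len 0.081 ang 96.3 pix [255. 212.] rest(mm) [  1.3 -39.3]
T 0.44 151 cen [0.5138 0.0093] mid [0.5135 0.0067] len 0.0741 ang 83.4 pix [359. 224.]  
T 0.32 953 cen [0.5163 0.3383] mid [0.5216 0.3386] len 0.176 ang 3.3 pix [223. 222.] rest(mm) [ 79.5 -28.5]
```

View pics/l2.png

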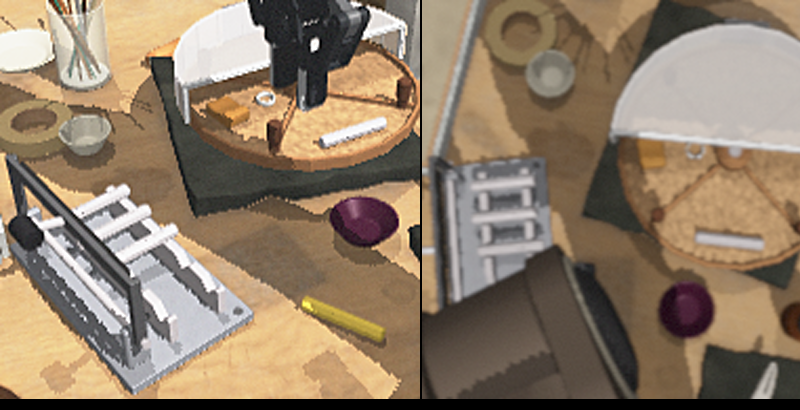

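Only one blank is in this last bay (top crop (728,241)), and the inner position is empty. So four blanks exist and this is the last one.

>>> send_rows(
  commands=[
    [[0.3,0.03,-0.04,-0.02,0,0,-0.035],[0.3,0.06,-0.08,-0.04,0,0,-0.07],[0.3,0.09,-0.125,-0.06,0,0,-0.07],[0.3,0.1,-0.144,-0.09,0,0,-0.07],[0.3,0.1,-0.144,-0.12,0,0,-0.07]],
  ],
  squeeze=50,
)

```text
time: 34.8
ee_pos: [0.5185, -0.0056, 0.0865]
tcp_rot: [[0.102, 0.995, 0.002], [0.995, -0.102, -0.01], [-0.009, 0.003, -1.0]]
wrist_force: [0.1, 0.2, 0.1]
finger_gap: 0.299
```

>>> send_rows(
  commands=[
    [[0.3,0,0,0,0,0,0],[0.3,0,0,0,0,0,0]],
  ],
)

```text
time: 35.0
ee_pos: [0.5187, -0.0075, 0.0866]
tcp_rot: [[0.104, 0.995, 0.001], [0.994, -0.104, -0.011], [-0.011, 0.002, -1.0]]
wrist_force: [-0.9, -0.2, 1.5]
finger_gap: 0.298
```

```bash
python3 st.py
```

```text
35.0 [ 0.5187 -0.0075  0.0866] jaw deg -5.984306117551197 tilt [ 0.0009 -0.0107 -0.9999] F [-0.943  -0.232   1.4701] gap 0.2979320620000934 q [-0.1555  0.4106  0.0869  2.0019 -0.0358  0.7307 -0.1536]
```

>>> send_rows(
  commands=[
    [[0.3,-0.0022,0.013,-0.005,0.01,0,0],[0.3,-0.0022,0.013,-0.015,0.01,0,0],[0.3,-0.0022,0.013,-0.025,0.01,0,0],[0.3,-0.0022,0.013,-0.036,0.01,0,0],[0.3,-0.0022,0.013,-0.036,0.01,0,0]],
  ],
)

```text
time: 35.5
ee_pos: [0.5168, 0.006, 0.0511]
tcp_rot: [[0.104, 0.995, 0.001], [0.995, -0.104, -0.0], [-0.0, 0.001, -1.0]]
wrist_force: [-3.0, 1.2, 12.8]
finger_gap: 0.299
```

>>> send_rows(
  commands=[
    [[0.05,0,0,0,0,0,0],[0.05,0,0,0,0,0,0],[0.05,0,0,0,0,0,0],[0.05,0,0,0,0,0,0],[0.05,0,0,0,0,0,0]],
  ],
)

```text
time: 36.0
ee_pos: [0.517, 0.0062, 0.0517]
tcp_rot: [[0.103, 0.995, 0.002], [0.995, -0.103, -0.0], [0.0, 0.002, -1.0]]
wrist_force: [-3.6, -0.4, 13.3]
finger_gap: 0.117
```

>>> send_rows(
  commands=[
    [[0.05,0,0,0.02,0,0,0],[0.05,0,0,0.05,0,0,0],[0.05,0,0,0.09,0,0,0],[0.05,0,0,0.09,0,0,0]],
  ],
)

```text
time: 36.4
ee_pos: [0.5198, 0.0063, 0.1456]
tcp_rot: [[0.103, 0.995, 0.009], [0.995, -0.103, 0.001], [0.002, 0.009, -1.0]]
wrist_force: [0.8, 0.3, -0.7]
finger_gap: 0.116
```

```bash
python3 st.py; python3 look.py
```

```text
36.4 [0.5198 0.0063 0.1456] jaw deg -5.932134080240007 tilt [ 0.0094  0.0007 -1.    ] F [ 0.7567  0.3222 -0.7015] gap 0.11585744371663982 q [-0.1765  0.3231  0.087   1.9576 -0.0364  0.853  -0.1739]
S 0.73 196 cen [0.5042 0.249 ] mid [0.5044 0.2476] len 0.0609 ang 97.7 pix [260. 256.] rest(mm) [-9.1 -1.4]
S 0.71 184 cen [0.5796 0.2615] mid [0.58   0.2588] len 0.0567 ang 98.4 pix [237. 236.] rest(mm) [ -6.3 -77.8]
S 0.67 304 cen [0.3359 0.1558] mid [0.337  0.1564] len 0.0739 ang 27.1 pix [354. 292.] rest(mm) [-81.3 175. ]
S 0.57 181 cen [0.5414 0.2577] mid [0.5418 0.2551] len 0.0577 ang 98.1 pix [247. 246.] rest(mm) [ -5.8 -39.4]
S 0.46 96 cen [ 0.6452 -0.0993] mid [ 0.6449 -0.1021] len 0.0948 ang 83.4 pix [358. 164.]  
S 0.45 4490 cen [0.5711 0.0155] mid [0.5703 0.0083] len 0.2681 ang 83.6 pix [339. 193.]  
T 0.68 174 cen [0.578  0.2717] mid [0.5784 0.2685] len 0.0717 ang 96.3 pix [251. 197.] rest(mm) [  3.5 -77.2]
T 0.67 157 cen [0.5031 0.2566] mid [0.5033 0.2547] len 0.0732 ang 95.6 pix [256. 228.] rest(mm) [-2.  -1.1]
T 0.46 114 cen [0.5407 0.2631] mid [0.5408 0.2622] len 0.0712 ang 97.8 pix [254. 212.] rest(mm) [  1.4 -39.2]
```

>>> send_rows(
  commands=[
    [[0.05,-0.006,0.03,0,0,0,0.04],[0.05,-0.014,0.07,0,0,0,0.08],[0.05,-0.023,0.11,0,0,0,0.12],[0.05,-0.031,0.15,0,0,0,0.16],[0.05,-0.04,0.19,0,0,0,0.217]],
  ],
)

```text
time: 37.1
ee_pos: [0.4747, 0.1973, 0.1387]
tcp_rot: [[-0.115, 0.993, -0.002], [0.993, 0.115, -0.001], [-0.001, -0.003, -1.0]]
wrist_force: [1.1, -0.8, -0.7]
finger_gap: 0.115
```

>>> send_rows(
  commands=[
    [[0.05,-0.006,0.03,-0.01,0,0,0],[0.05,-0.01,0.056,-0.03,0,0,0],[0.05,-0.01,0.057,-0.06,0,0,0],[0.05,-0.01,0.057,-0.075,0,0,0],[0.05,-0.01,0.057,-0.075,0,0,0]],
  ],
)

```text
time: 37.6
ee_pos: [0.4621, 0.2531, 0.0599]
tcp_rot: [[-0.116, 0.993, -0.009], [0.993, 0.116, -0.005], [-0.004, -0.009, -1.0]]
wrist_force: [-1.2, -0.5, -0.6]
finger_gap: 0.12
```

```bash
python3 st.py
```

```text
37.6 [0.4621 0.2531 0.0599] jaw deg 6.661483593098856 tilt [-0.0086 -0.0053 -0.9999] F [-1.1515 -0.5385 -0.5574] gap 0.1202063965061528 q [-0.5525  0.4698 -0.0514  1.9827  0.0354  0.7001 -0.5093]
```

>>> send_rows(
  commands=[
    [[0.05,0.003,0.001,-0.004,0.005,-0.008,0],[0.05,0.003,0.001,-0.01,0.005,-0.008,0],[0.05,0.003,0.001,-0.017,0.005,-0.008,0],[0.05,0.003,0.001,-0.023,0.005,-0.008,0],[0.05,0.003,0.001,-0.0265,0.005,-0.008,0]],
  ],
)

```text
time: 38.1
ee_pos: [0.4651, 0.254, 0.033]
tcp_rot: [[-0.116, 0.993, -0.001], [0.993, 0.116, -0.0], [-0.0, -0.001, -1.0]]
wrist_force: [-0.6, -0.6, 0.1]
finger_gap: 0.118
```

>>> send_rows(
  commands=[
    [[0.05,0,0,0,0,0,0],[0.05,0,0,0,0,0,0]],
  ],
)

```text
time: 38.3
ee_pos: [0.4651, 0.254, 0.0331]
tcp_rot: [[-0.116, 0.993, -0.001], [0.993, 0.116, -0.0], [-0.0, -0.001, -1.0]]
wrist_force: [0.6, -0.6, -0.2]
finger_gap: 0.116
```

```bash
python3 st.py
```

```text
38.3 [0.4651 0.254  0.0331] jaw deg 6.648978085526513 tilt [-0.0006 -0.0003 -1.    ] F [ 0.566  -0.6206 -0.2229] gap 0.11582758587025066 q [-0.5527  0.5129 -0.0493  1.997   0.0407  0.6333 -0.5124]
```

>>> send_rows(
  commands=[
    [[0.16,0,0,0,0,0,0],[0.22,0,0,0,0,0,0],[0.28,0,0,0,0,0,0],[0.28,0,0,0.02,0,0,0],[0.28,0,0,0.06,0,0,0]],
  ],
)

```text
time: 38.8
ee_pos: [0.4633, 0.2529, 0.0914]
tcp_rot: [[-0.116, 0.993, -0.006], [0.993, 0.116, -0.003], [-0.003, -0.006, -1.0]]
wrist_force: [0.3, 0.4, 0.7]
finger_gap: 0.278
```

>>> send_rows(
  commands=[
    [[0.28,0,0,0.04,0,0,0],[0.3,0,-0.04,0.08,0,0,0],[0.3,0,-0.09,0.12,0,0,0],[0.3,0,-0.14,0.14,0,0,0],[0.3,0,-0.19,0.14,0,0,0]],
  ],
)

```text
time: 39.3
ee_pos: [0.4643, 0.0841, 0.2311]
tcp_rot: [[-0.118, 0.993, -0.001], [0.993, 0.118, -0.002], [-0.001, -0.001, -1.0]]
wrist_force: [1.8, -0.5, -0.6]
finger_gap: 0.301
```

>>> send_rows(
  commands=[
    [[0.3,-0.02,-0.05,0,0,0,0],[0.3,-0.04,-0.1,0,0,0,0],[0.3,-0.05,-0.15,0,0,0,0],[0.3,-0.05,-0.16,0,0,0,0]],
  ],
)

```text
time: 39.7
ee_pos: [0.4124, -0.0803, 0.2316]
tcp_rot: [[-0.112, 0.994, -0.0], [0.994, 0.112, -0.002], [-0.002, -0.0, -1.0]]
wrist_force: [0.9, 0.2, -0.2]
finger_gap: 0.297
```

```bash
python3 st.py; python3 look.py; python3 - <<'E'
from h import *
s=optics.capture("scene");t=optics.capture("top")
a=over(s,(195,205,325,315),3,[],[]);b=over(s,(270,130,400,220),3,[],[]);d=over(t,(215,110,435,290),1.8,[],[])
h=np.zeros((600,795,3),np.uint8)
h[:a.shape[0],:a.shape[1]]=a;h[:b.shape[0],400:400+b.shape[1]]=b;h[600-min(270,d.shape[0]):,400-8:392+d.shape[1]]=d[-270:]
cv2.imwrite("pics/f1.png",h)
E
```

```text
39.7 [ 0.4124 -0.0803  0.2316] jaw deg 6.450314998622208 tilt [-0.0001 -0.0023 -1.    ] F [ 0.8741  0.243  -0.1578] gap 0.29734785412079556 q [-0.0934  0.0491  0.1758  2.0688 -0.0074  1.0243  0.1986]
S 0.71 621 cen [0.4056 0.0806] mid [0.4054 0.0809] len 0.0681 ang 134.8 pix [363. 245.]  
S 0.64 285 cen [0.3349 0.1552] mid [0.3366 0.156 ] len 0.0728 ang 26.0 pix [354. 292.] rest(mm) [-81.7 175.4]
S 0.63 211 cen [0.5044 0.2474] mid [0.5044 0.2469] len 0.0624 ang 97.3 pix [260. 255.] rest(mm) [-9.8 -1.4]
S 0.62 218 cen [0.4669 0.2448] mid [0.4668 0.2455] len 0.0619 ang 98.9 pix [271. 267.] rest(mm) [-7.  36.2]
S 0.47 173 cen [0.5797 0.2584] mid [0.5798 0.2572] len 0.0565 ang 96.8 pix [238. 236.] rest(mm) [ -7.9 -77.4]
T 0.68 167 cen [0.4656 0.2525] mid [0.4657 0.2521] len 0.0755 ang 96.4 pix [257. 243.] rest(mm) [-0.4 36.6]
T 0.66 148 cen [0.5791 0.266 ] mid [0.5792 0.2649] len 0.0742 ang 97.1 pix [254. 196.] rest(mm) [ -0.2 -77.7]
T 0.57 163 cen [0.5407 0.2624] mid [0.5408 0.2621] len 0.0763 ang 96.1 pix [254. 212.] rest(mm) [  1.4 -39.1]
T 0.48 121 cen [0.3593 0.1334] mid [0.3608 0.1342] len 0.0672 ang 26.9 pix [306. 290.]  
T 0.47 124 cen [0.5031 0.2583] mid [0.5035 0.2546] len 0.0731 ang 96.4 pix [256. 228.] rest(mm) [-2.  -1.3]
```

View pics/f1.png

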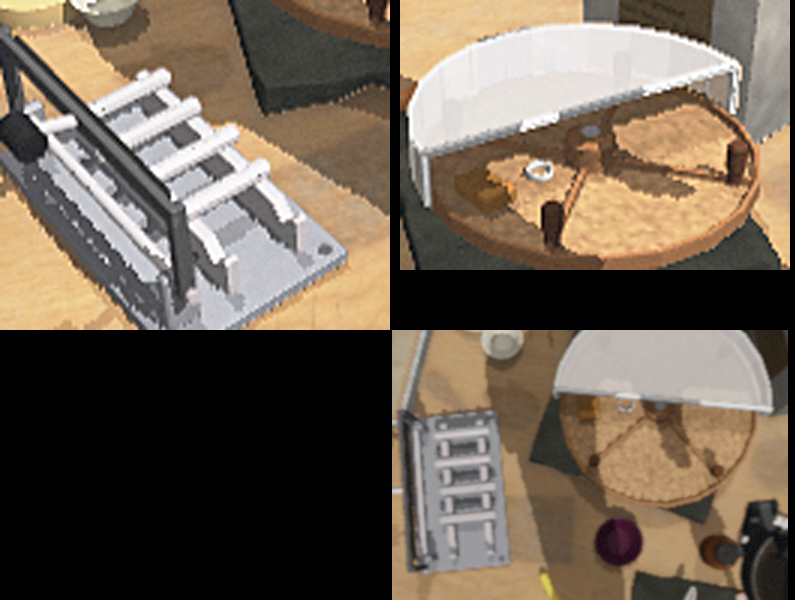

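The final-state view shows four blanks across notch pairs 1–4. No blank is left in the tray or showing through the cover, the bottle and bowl are upright, and the keeper is up. Next I'll close the keeper.

>>> send_rows(
  commands=[
    [[0.5,0.01,0.03,0,0,0,0],[0.5,0.02,0.075,0,0,0,0],[0.5,0.03,0.12,0,0,0,0],[0.5,0.035,0.165,0,0,0,0],[0.5,0.04,0.21,0,0,0,0]],
  ],
  squeeze=30,
)

```text
time: 40.5
ee_pos: [0.4542, 0.1389, 0.231]
tcp_rot: [[-0.122, 0.993, -0.001], [0.993, 0.122, -0.001], [-0.001, -0.001, -1.0]]
wrist_force: [1.7, -0.5, 0.6]
finger_gap: 0.499
```

>>> send_rows(
  commands=[
    [[0.5,0.008,0.045,0,0,0,0],[0.5,0.016,0.09,0,0,0,0],[0.5,0.024,0.135,0,0,0,0],[0.5,0.032,0.18,0,0,0,0],[0.5,0.039,0.22,0,0,0,0]],
  ],
)

```text
time: 41.0
ee_pos: [0.4918, 0.3631, 0.2305]
tcp_rot: [[-0.125, 0.992, -0.002], [0.992, 0.125, -0.0], [0.0, -0.002, -1.0]]
wrist_force: [0.8, -0.5, 0.1]
finger_gap: 0.5
```

>>> send_rows(
  commands=[
    [[0.5,0,0.012,0,0,0,0],[0.5,0,0.012,0,0,0,0]],
  ],
)

```text
time: 41.2
ee_pos: [0.4894, 0.3791, 0.2293]
tcp_rot: [[-0.131, 0.991, -0.004], [0.991, 0.131, 0.0], [0.001, -0.004, -1.0]]
wrist_force: [-0.3, 0.2, 0.0]
finger_gap: 0.501
```

```bash
python3 st.py; python3 - <<'E'
from h import *
s=optics.capture("scene")
for x in nets.landmark_of(s,"keeper_knob")[:2]: print(x, atz(s,x["location"],.1105), proj(s,(.4923,.3672,.1105)))
E
```

```text
41.2 [0.4894 0.3791 0.2293] jaw deg 7.551637000305966 tilt [-0.0042  0.0003 -1.    ] F [-0.2665  0.1929  0.0133] gap 0.5005473166338694 q [-0.6532  0.4087 -0.1128  1.6057  0.046   1.1327 -0.6446]
```

>>> send_rows(
  commands=[
    [[0.5,0.0035,-0.012,-0.03,0,-0.004,-0.015],[0.5,0.0035,-0.012,-0.06,0,-0.004,-0.015],[0.5,0.0035,-0.012,-0.08,0,-0.004,-0.015],[0.5,0.0035,-0.012,-0.08,0,-0.004,-0.015]],
  ],
)

```text
time: 41.7
ee_pos: [0.4936, 0.3595, 0.1474]
tcp_rot: [[-0.109, 0.994, -0.003], [0.994, 0.109, -0.006], [-0.005, -0.003, -1.0]]
wrist_force: [-0.3, 0.2, 0.4]
finger_gap: 0.497
```

```bash
python3 st.py
```

```text
41.7 [0.4936 0.3595 0.1474] jaw deg 6.274024841177686 tilt [-0.0025 -0.0056 -1.    ] F [-0.3476  0.2388  0.3992] gap 0.4971119596120425 q [-0.6359  0.4734 -0.1015  1.7129  0.0593  0.9638 -0.651 ]
```

>>> send_rows(
  commands=[
    [[0.5,-0.0007,0.0077,-0.005,0.005,0,0],[0.5,-0.0007,0.0077,-0.02,0.005,0,0],[0.5,-0.0007,0.0077,-0.04,0.005,0,0],[0.5,-0.0007,0.0077,-0.046,0.005,0,0],[0.5,-0.0007,0.0077,-0.046,0.005,0,0]],
  ],
)

```text
time: 42.2
ee_pos: [0.4924, 0.3668, 0.1005]
tcp_rot: [[-0.109, 0.994, -0.004], [0.994, 0.109, -0.002], [-0.001, -0.004, -1.0]]
wrist_force: [-0.1, -0.3, 0.5]
finger_gap: 0.501
```

>>> send_rows(
  commands=[
    [[0.1,0,0,0,0,0,0],[0.1,0,0,0,0,0,0],[0.1,0,0,0,0,0,0],[0.1,0,0,0,0,0,0]],
  ],
)

```text
time: 42.6
ee_pos: [0.4921, 0.3673, 0.1013]
tcp_rot: [[-0.11, 0.994, -0.004], [0.994, 0.11, -0.001], [-0.001, -0.004, -1.0]]
wrist_force: [-3.6, -0.2, 3.5]
finger_gap: 0.287
```

```bash
python3 st.py
```

```text
42.6 [0.4921 0.3673 0.1013] jaw deg 6.295839223382154 tilt [-0.0037 -0.0009 -1.    ] F [-3.6403 -0.2049  3.5475] gap 0.2866305755280211 q [-0.6449  0.5313 -0.1021  1.7425  0.065   0.8745 -0.665 ]
```

>>> send_rows(
  commands=[
    [[0.1,0.0007,-0.006,0.004,0,0,0],[0.1,0.0018,-0.016,0.009,0,0,0],[0.1,0.003,-0.027,0.0128,0,0,0],[0.1,0.0042,-0.038,0.0147,0,0,0],[0.1,0.0055,-0.0494,0.0148,0,0,0]],
  ],
)

```text
time: 43.1
ee_pos: [0.4977, 0.3176, 0.1169]
tcp_rot: [[-0.11, 0.994, -0.003], [0.994, 0.11, 0.001], [0.001, -0.003, -1.0]]
wrist_force: [-1.3, 4.8, -0.5]
finger_gap: 0.294
```

>>> send_rows(
  commands=[
    [[0.1,0.0012,-0.011,-0.0015,0,0,0],[0.1,0.0024,-0.022,-0.0047,0,0,0],[0.1,0.0036,-0.0322,-0.0095,0,0,0],[0.1,0.0046,-0.0417,-0.0157,0,0,0],[0.1,0.0055,-0.05,-0.0233,0,0,0]],
  ],
)

```text
time: 43.6
ee_pos: [0.5037, 0.2654, 0.0954]
tcp_rot: [[-0.108, 0.994, -0.002], [0.994, 0.108, -0.0], [-0.0, -0.002, -1.0]]
wrist_force: [-5.0, -3.6, 12.2]
finger_gap: 0.292
```

```bash
python3 st.py
```

```text
43.6 [0.5037 0.2654 0.0954] jaw deg 6.224037542952986 tilt [-0.0022 -0.0004 -1.    ] F [-4.9551 -3.626  12.2144] gap 0.2920157825340838 q [-0.4985  0.4736 -0.093   1.8613  0.0573  0.8113 -0.5122]
```

>>> send_rows(
  commands=[
    [[0.1,0.0004,-0.004,-0.005,0,0,0],[0.1,0.0008,-0.0075,-0.0095,0,0,0],[0.1,0.001,-0.01,-0.014,0,0,0],[0.1,0.0013,-0.012,-0.018,0,0,0],[0.1,0.0013,-0.012,-0.018,0,0,0]],
  ],
)

```text
time: 44.1
ee_pos: [0.5054, 0.2497, 0.0778]
tcp_rot: [[-0.106, 0.994, -0.003], [0.994, 0.106, -0.004], [-0.003, -0.003, -1.0]]
wrist_force: [-1.5, -5.5, 5.4]
finger_gap: 0.292
```

```bash
python3 st.py
```

```text
44.1 [0.5054 0.2497 0.0778] jaw deg 6.090864992250615 tilt [-0.0025 -0.0037 -1.    ] F [-1.5435 -5.4555  5.3864] gap 0.29246253608809475 q [-0.4789  0.4909 -0.0879  1.8855  0.062   0.7718 -0.4948]
```

>>> send_rows(
  commands=[
    [[0.1,0,0,-0.002,0,0,0],[0.1,0,0,-0.004,0,0,0],[0.1,0,0,-0.005,0,0,0]],
  ],
)

```text
time: 44.4
ee_pos: [0.5058, 0.2482, 0.0754]
tcp_rot: [[-0.105, 0.994, -0.002], [0.994, 0.105, -0.005], [-0.005, -0.003, -1.0]]
wrist_force: [-11.6, -6.2, 35.0]
finger_gap: 0.295
```

>>> send_rows(
  commands=[
    [[0.1,0,0,-0.002,0,0,0],[0.1,0,0,-0.003,0,0,0]],
  ],
)

```text
time: 44.6
ee_pos: [0.5058, 0.2482, 0.0754]
tcp_rot: [[-0.105, 0.994, -0.001], [0.994, 0.105, -0.004], [-0.004, -0.002, -1.0]]
wrist_force: [-13.1, -3.2, 35.0]
finger_gap: 0.294
```

>>> send_rows(
  commands=[
    [[0.5,0,0,0.002,0,0,0],[0.5,0,0,0.002,0,0,0],[0.5,0,0,0.002,0,0,0],[0.5,0,0,0.03,0,0,0],[0.5,0,0,0.07,0,0,0]],
  ],
)

```text
time: 45.1
ee_pos: [0.5044, 0.2467, 0.1436]
tcp_rot: [[-0.105, 0.994, -0.006], [0.994, 0.105, -0.007], [-0.007, -0.007, -1.0]]
wrist_force: [0.9, 0.6, 0.5]
finger_gap: 0.504
```

>>> send_rows(
  commands=[
    [[0.5,0,0,0.05,0,0,0],[0.5,0,-0.04,0.08,0,0,0],[0.5,0,-0.09,0.08,0,0,0],[0.5,0,-0.14,0.08,0,0,0],[0.5,0,-0.19,0.08,0,0,0]],
  ],
)

```text
time: 45.6
ee_pos: [0.5042, 0.0544, 0.2236]
tcp_rot: [[-0.105, 0.994, -0.005], [0.994, 0.105, -0.008], [-0.007, -0.006, -1.0]]
wrist_force: [1.7, -0.4, 0.1]
finger_gap: 0.496
```

>>> send_rows(
  commands=[
    [[0.5,-0.03,-0.05,0,0,0,0],[0.5,-0.06,-0.09,0,0,0,0],[0.5,-0.06,-0.09,0,0,0,0],[0.5,-0.06,-0.09,0,0,0,0]],
  ],
)

```text
time: 46.0
ee_pos: [0.4434, -0.0375, 0.2237]
tcp_rot: [[-0.101, 0.995, -0.005], [0.995, 0.101, -0.008], [-0.008, -0.006, -1.0]]
wrist_force: [0.8, 0.6, 0.2]
finger_gap: 0.503
```

```bash
python3 st.py; python3 look.py; python3 - <<'E'
from h import *
s=optics.capture("scene");t=optics.capture("top")
k=[nets.landmark_of(c,"keeper_knob") for c in(s,t)];print([[(x["location"],round(x["score"],2)) for x in q[:2]] for q in k])
if all(k): print(tri(s,k[0][0]["location"],t,k[1][0]["location"]))
R=fr((.503,.256,0),1.571+.113)
for th in(0,.1): 
    X=R((.06-.066*np.cos(th)+.037*np.sin(th),0,.046+.066*np.sin(th)+.037*np.cos(th)));print(th,X,proj(s,X),proj(t,X))
a=over(s,(195,215,325,325),3,[],[]);d=over(t,(215,170,345,290),3,[],[])
h=np.zeros((370,790,3),np.uint8);h[:a.shape[0],:a.shape[1]]=a;h[:d.shape[0],400:400+d.shape[1]]=d
cv2.imwrite("pics/f2.png",h)
E
```

```text
46.0 [ 0.4434 -0.0375  0.2237] jaw deg 5.786861467087544 tilt [-0.0053 -0.0081 -1.    ] F [0.7766 0.5612 0.1601] gap 0.502828692599692 q [-0.0773  0.1114  0.0507  2.0195  0.0027  1.0164  0.0726]
S 0.62 232 cen [0.4643 0.2611] mid [0.4651 0.2556] len 0.0789 ang 97.3 pix [264. 271.] rest(mm) [ 3.2 36.8]
S 0.61 317 cen [0.3363 0.1558] mid [0.3374 0.1563] len 0.0756 ang 26.8 pix [353. 292.] rest(mm) [-81.5 174.7]
S 0.6 226 cen [0.5034 0.2578] mid [0.5037 0.2559] len 0.0806 ang 98.4 pix [256. 258.] rest(mm) [-0.8 -1.7]
S 0.56 196 cen [0.5772 0.2745] mid [0.5782 0.2682] len 0.0789 ang 98.4 pix [231. 239.] rest(mm) [  3.2 -77. ]
S 0.42 119 cen [0.5385 0.2834] mid [0.5399 0.2736] len 0.0577 ang 97.6 pix [235. 252.] rest(mm) [ 12.9 -39.5]
S 0.18 5661 cen [0.4714 0.2874] mid [0.4944 0.2895] len 0.2512 ang 5.2 pix [250. 276.] rest(mm) [33.6  3.9]
T 0.63 110 cen [0.5788 0.264 ] mid [0.5787 0.2649] len 0.074 ang 97.3 pix [254. 197.] rest(mm) [ -0.1 -77.1]
T 0.63 167 cen [0.3592 0.1333] mid [0.3604 0.1339] len 0.0722 ang 26.8 pix [306. 290.]  
T 0.56 93 cen [0.5408 0.2599] mid [0.5405 0.262 ] len 0.0714 ang 98.1 pix [255. 212.] rest(mm) [  1.2 -38.9]
T 0.5 115 cen [0.5045 0.2477] mid [0.504  0.2523] len 0.0733 ang 96.2 pix [260. 227.] rest(mm) [-4.4 -1.5]
[[([240.1, 254.8], 0.7)], [([226.1, 254.2], 0.77)]]
(array([0.5043, 0.2544, 0.0781]), np.float64(0.0018289604432471685))
0 [0.5037 0.25   0.083 ] [237.4484 257.3482] [226.027  255.3231]
0.1 [0.5032 0.254  0.0894] [235.7063 255.1841] [226.0115 253.0421]
```

View pics/f2.png

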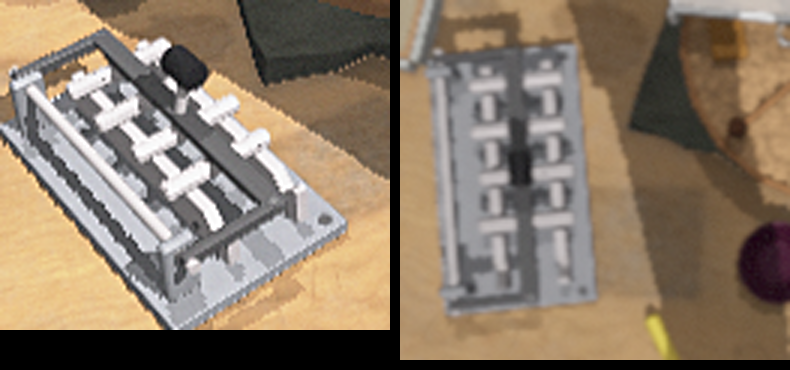

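```bash
python3 -c "
from h import *
print(env.finish_job())"
```

```text
the job is handed in; nothing more can be done
None
```

The V-rest is loaded with all four blanks that were there, the keeper is shut over them, and the job is handed in at about 46 s of robot time. The verdict isn't reported, so these are my own checks.

**What I did:** I swung the keeper up by its knob and took the single blank from the +x bay. I then turned the tray about 135° by peg1 and peg4, took both blanks from the −y bay, and turned it another 90° by peg3. The −x bay held only its outer blank; the inner place was empty. The blanks went into notch pairs 1 to 4. I then swung the keeper down until it met its stop, at about 35 N, let go and moved clear.

**What the last checks showed:**
- **Blanks:** all four lie across both rails in both views. Before closing, the top view put them within about 2 mm of centre and about 1.5 mm of their notches, and square to within about 1°. After closing, the top view missed the notch-4 blank and the knob half hid the notch-3 one. The notch-3 one then read −4.4 mm off centre, still inside the 10 mm limit.
- **Keeper:** the knob measured 78 mm high, against 83 mm expected when shut and about 90 mm at the start. That fits a closed bar, given the measuring error of several millimetres.
- **Surroundings:** the bottle and bowl were still upright in my last view of both, just before closing. I did not touch the yellow look-alike.

**Disagreements:** the scene-view network gave some blank positions up to 13 mm off centre, because the keeper hid part of them. I went by the top view and the picture instead. The rest's base turned out not to be centred on the rails, so I measured from the rails.

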